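# Chock a row of glue sticks in the desk tray

## Task

Three glue sticks are to be stored lying side by side in the grey desk tray, in a tight row against its tall end stop. Two lie in it loosely; pick up the third, which stands on the desk, lay it down on its side on the bare desk, let go of it, and take it afresh to carry it lying level into the tray as the third of the row, at the end away from the stop. Then chock the row with the eraser: lying flat in the tray with its long side against about the middle of the third stick, pushed up until stop, sticks and eraser all touch and nothing can roll apart; drop nothing and leave the correction bottle and the sharpener where they are.

Things in the scene. Friction and masses are not known exactly. Their poses are not given: they have to be found in the camera images.
- tray: Shallow grey tray fixed to the desk, outside 124 (its x) by 240 (its y) mm, floor 4 mm thick. Origin: centre of its underside. Three rims are 12 mm high over the desk and 4 mm thick; the fourth, the end stop at +y, is 40 mm high and 5 mm thick, with a black top edge and two ribs outside. Free inside: x -58 to +58 mm, y -116 to +115 mm. Sticks lie along the tray's x; the row runs from the stop toward -y.
- tray_stop (a point): Middle of the stop's inner face, at the level of the tray's floor (4 mm over the desk). Axes as the tray's; -y points from the stop along the row.
- stick_a: Glue stick with a white cap, cylinder 26 mm across and 92 mm long, 31 g, lying loose in the tray next to the stop. Origin: centre of its foot; its z runs along it to the cap end. It rolls easily.
- stick_a_mid (a point): Middle of stick_a, on its axis, 46 mm from its foot.
- stick_b: Identical glue stick, lying loose in the tray farther from the stop than stick_a. Origin and axes as stick_a.
- stick_b_mid (a point): Middle of stick_b, on its axis.
- stick_c: Identical glue stick (about 25 to 45 g), standing upright on the desk on its foot at the left or the right of the tray, cap up: the third stick. Origin: centre of its foot; z along it to the cap end. Gripped lightly near the cap it can turn between the finger pads.
- stick_c_mid (a point): Middle of stick_c, on its axis.
- eraser: Red and blue eraser, a block 18 (x) by 52 (y) by 12 (z) mm, 18 g, lying flat on the desk: the chock. Origin: centre of its underside.
- corrector: Small white correction bottle, 31 mm across, 72 mm high, standing on the desk on the other side of the tray from stick_c. Origin: centre of its underside. Not to be moved.
- sharpener: Oval pencil sharpener 27 by 48 by 22 mm lying on the desk, on the other side from the eraser. Origin: centre of its underside. Not to be moved. (At the right of the desk stands a fixed monitor: an upright screen from about x 0.25, y -0.46 to x 0.53, y -0.78 m, its top 0.44 m over the desk; the arm must keep clear of it.)

How it is judged:
On the way, in this order (a step that is already met when the one before it is completed fails the run):
1. the third stick is picked up: held by the fingers, its foot at least 8 mm off the desk (height (world z) of stick_c above 0.008 m and angle between stick_c's own z axis and vertical below 1.1 rad and contact force between the fingers and stick_c above 0.2 N), for 0.1 s.
2. the third stick lies on its side on the bare desk beside the tray, let go of (angle between stick_c's own z axis and vertical above 1.45 rad and height (world z) of stick_c_mid below 0.0165 m and horizontal distance between stick_c_mid and tray above 0.09 m and contact force between the fingers and stick_c below 0.05 N), for 0.2 s.
3. the third stick, taken afresh, is carried lying level (within 20 degrees), its middle at least 35 mm over the desk (angle between stick_c's own z axis and vertical between 1.22 and 1.92 rad and height (world z) of stick_c_mid above 0.035 m and contact force between the fingers and stick_c above 0.2 N), for 0.1 s.
4. the third stick lies let go of on the tray's floor, roughly along the tray's x (z of stick_c_mid in the frame of tray_stop below 0.018 m and horizontal distance between stick_c_mid and tray below 0.12 m and angle between the z axis of stick_c and the x axis of tray, either way round below 0.5 rad and contact force between the fingers and stick_c below 0.05 N), for 0.1 s.
5. only then the eraser is picked up, at least 15 mm over the desk (height (world z) of eraser above 0.015 m and contact force between the fingers and eraser above 0.2 N), for 0.1 s.
At the end, for the whole second after the job is handed in: From the stop: stick_a, stick_b, stick_c, eraser, flat on the tray floor at rest, all along the tray's x within 0.12 rad. Gaps add up to under 4, 5.5, 7 and 7.5 mm at these four. Stick middles within 14 mm, eraser within 25 mm of the tray's centre line; the eraser's long side faces stick_c (y of stick_a_mid in the frame of tray_stop between -0.017 and 0 m and x of stick_a_mid in the frame of tray_stop between -0.014 and 0.014 m and z of each of stick_a_mid, stick_b_mid, stick_c_mid in the frame of tray_stop below 0.0175 m and angle between the z axis of each of stick_a, stick_b, stick_c and the x axis of tray, either way round below 0.12 rad and linear speed of each of stick_a, stick_b, stick_c, eraser below 0.02 m/s and y of stick_b_mid in the frame of tray_stop between -0.0445 and 0 m and x of stick_b_mid in the frame of tray_stop between -0.014 and 0.014 m and y of stick_c_mid in the frame of tray_stop between -0.072 and 0 m and x of stick_c_mid in the frame of tray_stop between -0.014 and 0.014 m and y of eraser in the frame of tray_stop between -0.0945 and -0.08 m and x of eraser in the frame of tray_stop between -0.025 and 0.025 m and z of eraser in the frame of tray_stop below 0.003 m and angle between eraser's own z axis and vertical below 0.15 rad and angle between the y axis of eraser and the x axis of tray, either way round below 0.12 rad); the robot touches nothing.
It fails at once if the correction bottle is moved more than 20 mm or tipped (distance of corrector from where it was at the start of the episode above 0.02 m or angle between corrector's own z axis and vertical above 0.3 rad).
It fails at once if the sharpener is moved more than 20 mm (distance of sharpener from where it was at the start of the episode above 0.02 m).
It fails at once if the third stick is dropped: in free air with its middle over 75 mm high (height (world z) of stick_c_mid above 0.075 m and contact force between stick_c and anything else below 0.001 N).
It fails at once if the eraser is dropped: in free air over 40 mm high (height (world z) of eraser above 0.04 m and contact force between eraser and anything else below 0.001 N).
It also fails if it takes over 72 s, if anything falls off the work surface, if the arm or the gripper's body presses on something with over 40 N, if the wrist force passes 120 N, or if a joint passes its speed limit or range.

## Robot

A 6-joint arm with a two-finger parallel gripper is mounted at the origin on a cart in front of the work surface, level with it; the furniture and walls round the work are solid. World frame = base frame: x ahead of the robot, y to its left, z up, the work surface at z = 0. Lengths are in m, angles in rad, forces in N, time in s.
With the tool pointing down it reaches from about 0.35 to 0.775 m from the base axis. Payload 7.3 kg.
Tool frame: the origin (TCP) lies at the very end of the fingers, on their centre line; the grasp point (between the pads) lies 19 mm behind it; z points along the fingers, y is the line along which they close (so a half turn about z gives the same grasp; the last joint's range is limited). The gripper opens to 92 mm and grips with 3 to 60 N. Pads are 19 mm wide; open, the fingers measure 130 mm over their backs; the gripper's body (75 mm by 190 mm) begins 47 mm behind the grasp point.
Start: joints at [0.979, 0.342, 1.524, -0, 1.275, -0.146], TCP at [0.226, 0.474, 0.201] pointing down, gripper open.
Joint ranges: [-2.53, 2.53], [-0.77, 2.02], [0.04, 2.7], [-1, 4.14], [0.28, 2.66], [-3.11, 3.11]. Speed limits (rad/s): [2.57, 2.57, 3.14, 3.14, 3.14, 3.14].

## Interface

Orientations are given as [roll, pitch, yaw] about the fixed x, y, z axes, in that order (R = Rz(yaw) Ry(pitch) Rx(roll)).
In Python, from cell import * gives the robot as it stands.
- The arm moves only by the tool step_arm, never from a script. Its argument "commands" is a list of rows, each a list of 7 numbers: the opening, from 0 (shut) to 1 (fully open), then the shift along the world's x, y, z in cm, then the turn, a rotation vector about the world's x, y, z in rad. A call has 1 to 5 rows; each row is the pose to reach, as a shift and turn from the pose commanded when the call began; what a row does not reach only later rows make up. A row lasts 1/12 s, in which the tool goes at most 41.7 mm and 7.16 degrees, less where a joint would pass 70% of its speed; a pose out of reach is approached as far as the arm can. A call with a gripper value outside its range is refused whole. The fingers move at their own pace and stop on an object; "grip_force" is the grip in N (left out, the last holds). Time passes only in rows, so rows that repeat a pose let the fingers close. It gives the time, the measured TCP pose, the force, the opening and the grip force at its end, in the units of the state.
- observe(): the state, without advancing time (a new reading comes with each control period).
- read_camera(name): name is "scene" or "top" or "wrist"; returns the picture (384x512x3 uint8, red, green, blue); there is no depth.
- camera_model(name): a dict with "vfov" (degrees; the focal length in pixels is half the picture's height over the tangent of half this angle, whatever the lens; pixels are square), "cx", "cy" (the principal point, pixels), "world_to_cam" (4x4, takes a point from world to camera coordinates). Camera axes: x right, y up, looking along -z (the intrinsics and any distortion apply to the point x, -y, -z); pixel columns grow to the right and rows downward; lengths in m; the calibration is good to about 2 mm. A picture is of the moment at which its call begins: read the wrist's pose just before it. camera_model takes no time and is no camera call; for the wrist camera it gives the pose at the moment of the call.
- hand_in(): hands the job in; it is judged then, once.
The state is a dict: "time": time; "qpos": joint angles; "qvel": joint speeds; "joint_efforts": joint torques, N m; "tool_pos": TCP position; "tool_rot": TCP orientation; "contact_force": force on the tool from outside, world axes, zero at the start; "torque": the same for the moment, N m; "opening": finger opening in m; "grip_force": force on a finger pad.
Only numpy, scipy, OpenCV 4.12 (cv2) and the standard library are available. Lean on these libraries where they do the work, as an engineer would, in place of code of your own. Each camera call takes 0.05 s, during which the arm holds its last target. There are 200 camera calls.

## Working session

There is one attempt and no reset: what is moved stays moved. The work goes in short steps, Python scripts to look and compute and a tool call to move; the robot and the scene stay as the last step left them, time stands still between calls to the robot, and variables do not carry over. Pictures are saved under pics/ and viewed, at most 10 in all, crops included, and the job is handed in when it is done.

Besides the shell and the picture viewer there is one more tool, called after "Emit:" as name([rows], argument=value, ...), one row to a line, values as JSON. step_arm: Moves the arm, as the interface text tells. Its arguments: {"type":"object","properties":{"commands":{"type":"array"},"grip_force":{"type":"number"}},"required":["commands"]}

```bash
mkdir -p pics; ls; python3 - <<'E'
from cell import *
import cv2
o=observe();print({k:o[k] for k in('time','tool_pos','tool_rot','opening')})
for n in('scene','top'):
    m=camera_model(n);print(n,m)
    cv2.imwrite(f'pics/{n}0.png',cv2.resize(read_camera(n)[:,:,::-1],(800,600),interpolation=cv2.INTER_CUBIC))
print(camera_model('wrist'))
E
```

```text
pics
{'time': 0.0, 'tool_pos': array([0.22607559, 0.47331826, 0.19993887]), 'tool_rot': array([-3.14004311e+00, -2.18924219e-04,  2.69581100e+00]), 'opening': 0.09157912549478804}
scene {'vfov': 52.323164969549076, 'cx': 253.67373970198918, 'cy': 192.78627567721725, 'world_to_cam': array([[-0.60644724, -0.79507129,  0.00913159,  0.33897971],
       [ 0.40478237, -0.29882549,  0.86420748, -0.2729334 ],
       [-0.6843778 ,  0.52779255,  0.50305273, -0.58096963],
       [ 0.        ,  0.        ,  0.        ,  1.        ]])}
top {'vfov': 54.39142409100192, 'cx': 261.0142448299036, 'cy': 187.02914436262478, 'world_to_cam': array([[-0.02304274, -0.9996275 , -0.01462482,  0.0185009 ],
       [ 0.99111026, -0.02475886,  0.13071898, -0.57423544],
       [-0.13103238, -0.01148268,  0.99131159, -0.84896301],
       [ 0.        ,  0.        ,  0.        ,  1.        ]])}
{'vfov': 66.59319753335568, 'cx': 257.6234743049072, 'cy': 194.89093646546564, 'world_to_cam': array([[ 0.43039649,  0.90263902, -0.00128444, -0.52458252],
       [-0.86798078,  0.41347937, -0.27503486,  0.034771  ],
       [-0.24772611,  0.1194889 ,  0.9614334 , -0.39135718],
       [ 0.        ,  0.        ,  0.        ,  1.        ]])}
```

View pics/top0.png

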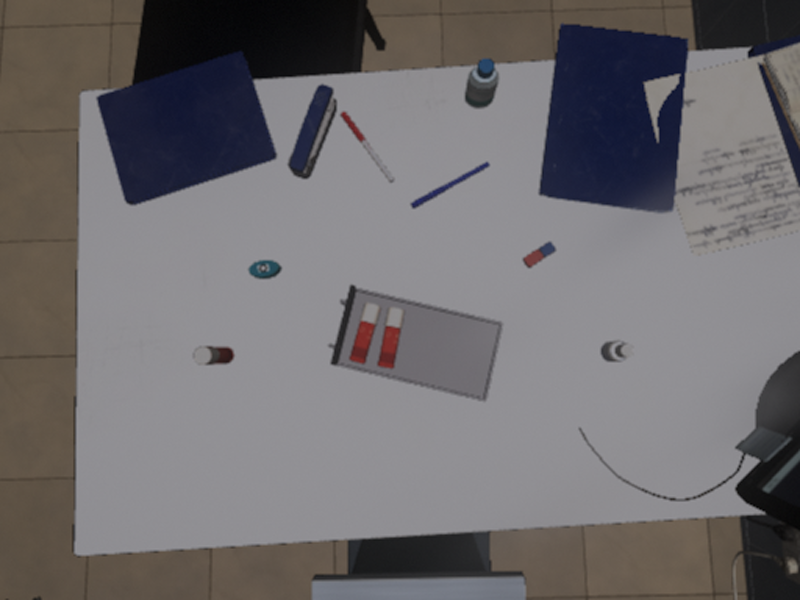

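View pics/scene0.png

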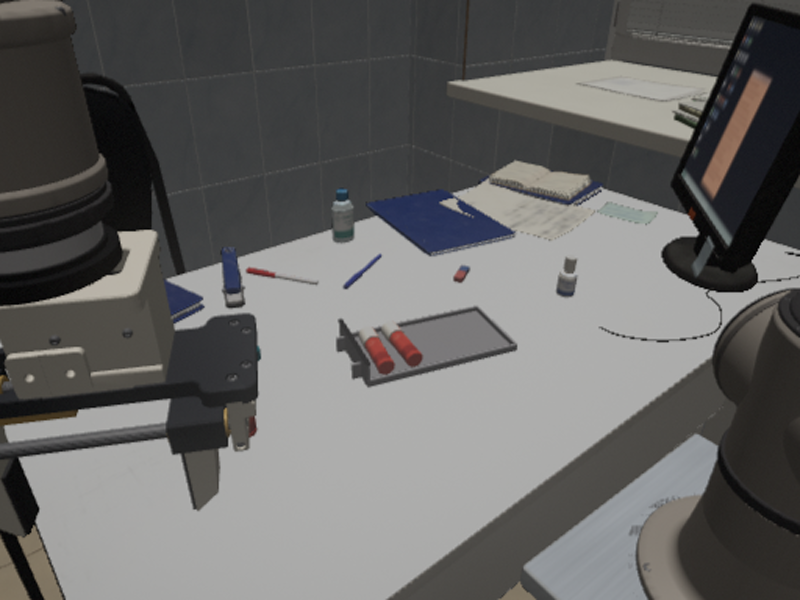

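The top view shows the tray at about (418,345) with its stop at the left. Sticks a and b lie near (365,333) and (391,338). Stick c stands at about (213,355), cap towards the left. The eraser is at (539,255), the corrector at (617,351) and the sharpener at (265,269). The arm does not appear in this view.

```bash
cat > h.py <<'E'
from cell import *
import numpy as np, cv2
def w(cm,u,v,z,s=1.0,off=(0,0)):
    u=u/s+off[0]; v=v/s+off[1]
    f=192/np.tan(np.radians(cm['vfov']/2)); M=np.array(cm['world_to_cam'])
    d=M[:3,:3].T@np.array([(u-cm['cx'])/f,-(v-cm['cy'])/f,-1]); c=-M[:3,:3].T@M[:3,3]
    return np.round((c+d*(z-c[2])/d[2]),4)
def pj(cm,p):
    f=192/np.tan(np.radians(cm['vfov']/2)); q=np.array(cm['world_to_cam'])@np.r_[p,1]
    return cm['cx']+f*q[0]/-q[2], cm['cy']-f*q[1]/-q[2]
def snap(n,file,box=None):
    cm=camera_model(n);o=observe();im=read_camera(n)[:,:,::-1]
    x0,y0,x1,y1=box or (0,0,512,384); im=im[y0:y1,x0:x1]
    s=min(800/(x1-x0),600/(y1-y0)); cv2.imwrite('pics/'+file,cv2.resize(im,None,fx=s,fy=s,interpolation=cv2.INTER_CUBIC))
    np.save('pics/'+file+'.npy',dict(cm=cm,s=s,off=(x0,y0)),allow_pickle=True)
    print(o['time'],o['tool_pos'],o['tool_rot'],s); return cm
def L(file,u,v,z):
    d=np.load('pics/'+file+'.npy',allow_pickle=True).item(); return w(d['cm'],u,v,z,d['s'],d['off'])
E
python3 - <<'E'
from h import *
cm=camera_model('top')
for n,u,v,z in [('c cap',203,355,.092),('c foot',228,355,0.0),('stop',352,288,.04),('stop2',335,363,.04),('c3',501,322,.012),('c4',486,400,.012),
 ('acap',371,306,.017),('afoot',358,361,.017),('bcap',396,310,.017),('bfoot',387,366,.017),('eraser',539,255,.012),('e1',530,262,.012),('e2',549,246,.012),('corr',610,350,0.03),('sharp',265,269,.01)]:
    print(n,w(cm,u,v,z,1.5625))
E
```

```text
c cap [0.4852 0.2954 0.092 ]
c foot [0.4872 0.2896 0.    ]
stop [0.5828 0.0893 0.04  ]
stop2 [0.4703 0.1159 0.04  ]
c3 [ 0.5278 -0.1382  0.012 ]
c4 [ 0.4094 -0.1102  0.012 ]
acap [0.5572 0.0626 0.017 ]
afoot [0.4729 0.0838 0.017 ]
bcap [0.55   0.0239 0.017 ]
bfoot [0.4642 0.0395 0.017 ]
eraser [ 0.6318 -0.2024  0.012 ]
e1 [ 0.621  -0.1878  0.012 ]
e2 [ 0.6458 -0.2189  0.012 ]
corr [ 0.4803 -0.2974  0.03  ]
sharp [0.6209 0.23   0.01  ]
```

Emit:
step_arm([
  [1, 2.6, -1.8, 0, 0, 0, 0.1],
  [1, 5.2, -3.6, 0, 0, 0, 0.2],
  [1, 7.8, -5.4, 0, 0, 0, 0.3],
  [1, 10.4, -7.2, 0, 0, 0, 0.4],
  [1, 13, -9, 0, 0, 0, 0.5],
])

```text
time: 0.52
tool_pos: [0.3572, 0.3826, 0.2003]
tool_rot: [-3.141, -0.001, -3.082]
contact_force: [0.3, 0.5, 0.8]
opening: 0.0922
grip_force: 0.0
```

Emit:
step_arm([
  [1, 2.6, -1.8, 0, 0, 0, 0.1],
  [1, 5.2, -3.6, 0, 0, 0, 0.2],
  [1, 7.8, -5.4, 0, 0, 0, 0.3],
  [1, 9, -7.2, 0, 0, 0, 0.4],
  [1, 9, -9, 0, 0, 0, 0.48],
])

```text
time: 0.93
tool_pos: [0.4487, 0.2922, 0.1998]
tool_rot: [-3.141, -0.0, -2.604]
contact_force: [-1.3, -0.2, -0.2]
opening: 0.092
grip_force: 0.0
```

```bash
python3 - <<'E'
from h import *
cm=snap('wrist','w1.png');print(observe()['qpos'])
M=np.array(cm['world_to_cam']);print('cam',-M[:3,:3].T@M[:3,3])
E
```

```text
0.9333 [0.44867186 0.29222676 0.19978362] [-3.14127284e+00 -2.09974029e-04 -2.60424680e+00] 1.5625
[ 0.43184322  0.35882258  1.50130157 -0.00186697  1.28379701 -1.67924173]
cam [0.3846271  0.25453555 0.38491877]
```

View pics/w1.png

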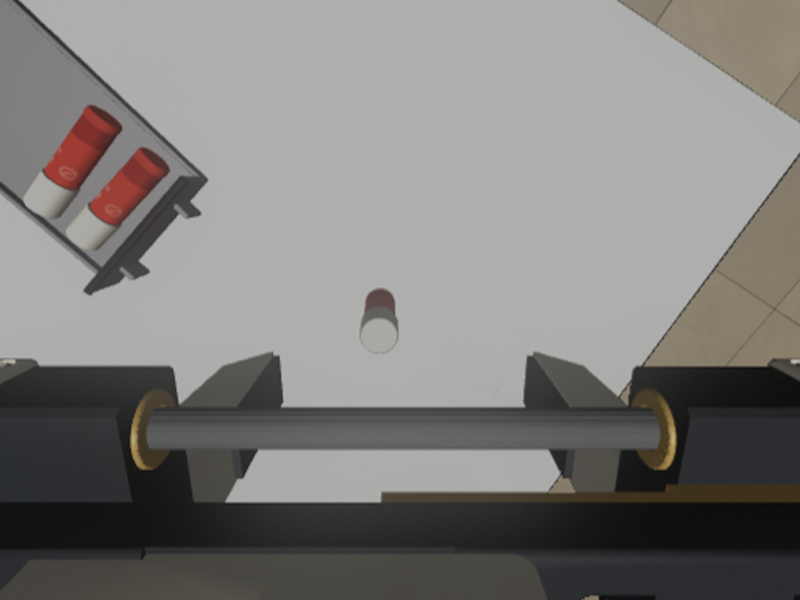

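The wrist view shows stick c's cap top centred at about (379,335), with its red body running up to (380,292). Sticks a and b are at the upper left, in the tray.

```bash
python3 - <<'E'
from h import *
f='w1.png'
print(L(f,379,335,.092))
for p in [(79,238),(160,160),(38,207),(104,116)]: print(L(f,*p,.017))
for p in [(207,179),(89,291)]: print(L(f,*p,.04))
E
```

```text
[0.4834 0.2948 0.092 ]
[0.5607 0.0566 0.017 ]
[0.4714 0.0893 0.017 ]
[0.5538 0.0203 0.017 ]
[0.4636 0.0411 0.017 ]
[0.4608 0.1342 0.04  ]
[0.5852 0.0899 0.04  ]
```

Emit:
step_arm([
  [1, 1, 0.1, -1, 0.056, -0.093, 0],
  [1, 2, 0.2, -2, 0.113, -0.187, 0],
  [1, 3, 0.3, -3, 0.17, -0.28, 0],
  [1, 3.9, 0.3, -4, 0.226, -0.373, 0],
  [1, 3.9, 0.3, -4, 0.226, -0.373, 0],
])

```text
time: 1.4
tool_pos: [0.4804, 0.2943, 0.1559]
tool_rot: [3.135, 0.43, -2.611]
contact_force: [-1.3, -0.3, -1.0]
opening: 0.0918
grip_force: 0.0
```

Emit:
step_arm([
  [1, 0, 0, -3, 0, 0, 0],
  [1, 0, 0, -6, 0, 0, 0],
  [1, 0, 0, -8.5, 0, 0, 0],
  [1, 0, 0, -9.7, 0, 0, 0],
  [1, 0, 0, -9.7, 0, 0, 0],
])

```text
time: 1.82
tool_pos: [0.4839, 0.297, 0.0609]
tool_rot: [3.134, 0.428, -2.609]
contact_force: [0.2, -0.4, 0.1]
opening: 0.0919
grip_force: 0.0
```

Emit:
step_arm([
  [0.15, 0, 0, 0, 0, 0, 0],
  [0.15, 0, 0, 0, 0, 0, 0],
  [0.15, 0, 0, 0, 0, 0, 0],
  [0.15, 0, 0, 0, 0, 0, 0],
  [0.15, 0, 0, 0, 0, 0, 0],
], grip_force=30)

```text
time: 2.23
tool_pos: [0.4858, 0.297, 0.0647]
tool_rot: [3.137, 0.438, -2.608]
contact_force: [-0.1, -0.0, 1.0]
opening: 0.063
grip_force: 0.0
```

Emit:
step_arm([
  [0.15, 0, 0, 0, 0, 0, 0],
  [0.15, 0, 0, 0, 0, 0, 0],
  [0.15, 0, 0, 0, 0, 0, 0],
  [0.15, 0, 0, 0, 0, 0, 0],
  [0.15, 0, 0, 0, 0, 0, 0],
])

```text
time: 2.65
tool_pos: [0.4853, 0.2967, 0.0636]
tool_rot: [3.137, 0.436, -2.609]
contact_force: [0.2, 0.5, -0.7]
opening: 0.0298
grip_force: 0.0
```

Emit:
step_arm([
  [0.15, 0, 0, 0, 0, 0, 0],
  [0.15, 0, 0, 0, 0, 0, 0],
  [0.15, 0, 0, 0, 0, 0, 0],
  [0.15, 0, 0, 0, 0, 0, 0],
  [0.15, 0, 0, 0, 0, 0, 0],
])

```text
time: 3.07
tool_pos: [0.4873, 0.2974, 0.0657]
tool_rot: [3.138, 0.441, -2.608]
contact_force: [-0.4, -0.5, 9.8]
opening: 0.014
grip_force: 6.6
```

```bash
python3 - <<'E'
from h import *
o=observe();print(o['tool_pos'],o['opening'],o['grip_force'],o['contact_force'])
a=read_camera('scene')[:,:,::-1];b=read_camera('wrist')[:,:,::-1]
cv2.imwrite('pics/s2.png',cv2.resize(np.hstack([a[170:330,60:260],cv2.resize(b,(213,160))]),None,fx=1.9,fy=1.9,interpolation=cv2.INTER_CUBIC))
E
```

```text
[0.48733558 0.29738466 0.06569832] 0.01399021958105678 6.5727890735070105 [-0.40691164 -0.52681775  9.81308006]
```

View pics/s2.png

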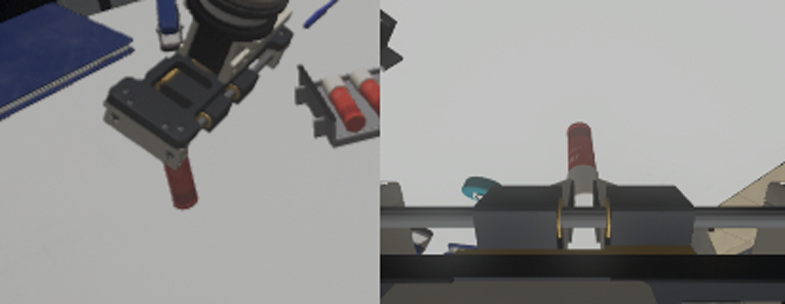

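The scene crop shows the gripper on the cap, with stick c leaning a little and its foot at about (185,205). In the wrist crop the stick runs from the cap at (582,180) to the foot at (579,124), inboard of the fingertips.

```bash
python3 - <<'E'
from h import *
w_=camera_model('wrist');s=camera_model('scene')
print('foot wrist',w(w_,252,157,0),w(w_,252,157,.01),'foot scene',w(s,157,278,0),w(s,157,278,.01))
# predicted for upright stick
for p in [(.484,.293,0),(.484,.293,.045),(.484,.293,.092)]:
    print(p,'wrist px in crop',[round(x) for x in (np.array(pj(w_,p))*.79+[380,0])],'scene crop',[round(x) for x in (np.array(pj(s,p))-[60,170])*1.9])
M=np.array(w_['world_to_cam']);print('cam',-M[:3,:3].T@M[:3,3])
print(pj(w_,observe()['tool_pos']))
E
```

```text
foot wrist [0.4802 0.2887 0.    ] [0.4744 0.2854 0.01  ] foot scene [0.4831 0.2933 0.    ] [0.4724 0.2971 0.01  ]
(0.484, 0.293, 0) wrist px in crop [581, 128] scene crop [184, 205]
(0.484, 0.293, 0.045) wrist px in crop [581, 157] scene crop [179, 170]
(0.484, 0.293, 0.092) wrist px in crop [580, 198] scene crop [173, 132]
cam [0.36188417 0.22291603 0.20144101]
(np.float64(256.84261463560955), np.float64(224.56404252228674))
```

```bash
python3 - <<'E'
from h import *
snap('wrist','w3.png',(190,130,320,228))
E
```

```text
3.1667 [0.4873553  0.29739939 0.06575009] [ 3.13776475  0.44156547 -2.608286  ] 6.122448979591836
```

View pics/w3.png

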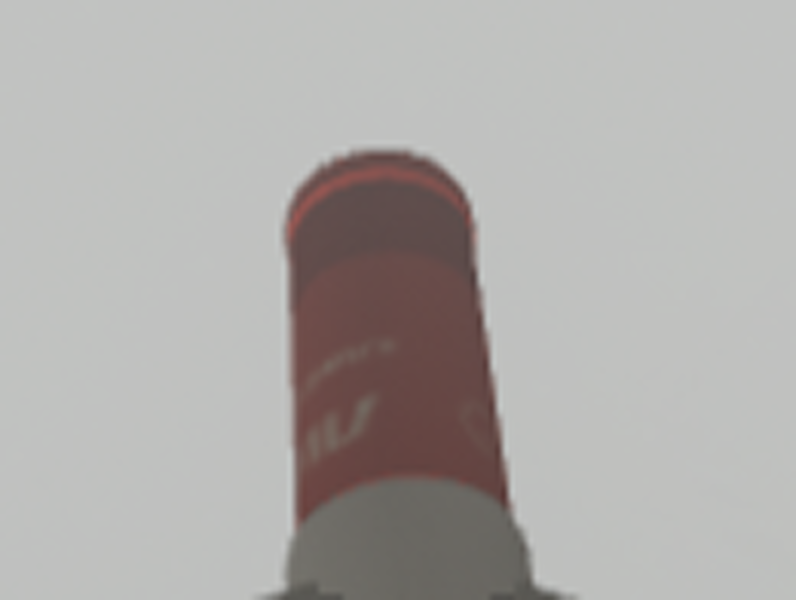

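The enlarged crop shows the foot centre at about (380,235), 187 px wide, and the white cap's lower edge at about (406,545), 230 px wide. The fingers begin at the bottom of the picture.

```bash
python3 - <<'E'
from h import *
cm=camera_model('wrist');M=np.array(cm['world_to_cam']);f=192/np.tan(np.radians(cm['vfov']/2));print(f)
for (u,v),wd in [((380,235),187),((406,545),230)]:
    u=u/6.122+190;v=v/6.122+130;d=f*.026/(wd/6.122)
    p=M[:3,:3].T@(np.array([(u-cm['cx'])/f*d,-(v-cm['cy'])/f*d,-d])-M[:3,3]);print(p)
    print([w(cm,u,v,z) for z in (0,.01,.04,.055)])
print(-M[2,:3])
E
```

```text
292.3298811405939
[ 4.90485031e-01  2.94676779e-01 -4.42211601e-04]
[array([0.4902, 0.2945, 0.    ]), array([0.4838, 0.291 , 0.01  ]), array([0.4647, 0.2803, 0.04  ]), array([0.4552, 0.275 , 0.055 ])]
[0.48763036 0.29715468 0.0604337 ]
[array([0.5415, 0.329 , 0.    ]), array([0.5326, 0.3237, 0.01  ]), array([0.5059, 0.3079, 0.04  ]), array([0.4925, 0.3   , 0.055 ])]
[ 0.56585013  0.33931155 -0.75145279]
```

Emit:
step_arm([
  [0, 0, 0, 0, 0, 0, 0],
  [0, 0, 0, 0, 0, 0, 0],
  [0, 0, 0, 0, 0, 0, 0],
], grip_force=30)

```text
time: 3.47
tool_pos: [0.4882, 0.2977, 0.0666]
tool_rot: [3.138, 0.444, -2.608]
contact_force: [-2.1, -1.5, 13.5]
opening: 0.0014
grip_force: 7.1
```

```bash
python3 - <<'E'
from h import *
o=observe();print({k:o[k] for k in('tool_pos','opening','grip_force','contact_force','joint_efforts')})
snap('wrist','w4.png',(120,120,400,320))
E
```

```text
{'tool_pos': array([0.48815816, 0.29769738, 0.06660735]), 'opening': 0.00135307934086756, 'grip_force': 7.128388126691334, 'contact_force': array([-2.06723515, -1.49843465, 13.47784172]), 'joint_efforts': array([-2.00315709e-01, -3.13514006e+01, -1.35441533e+01,  1.58460246e-02,
       -5.62091377e-01, -9.82688915e-03])}
3.4667 [0.48815816 0.29769738 0.06660735] [ 3.13820493  0.44380066 -2.60825341] 2.857142857142857
```

View pics/w4.png

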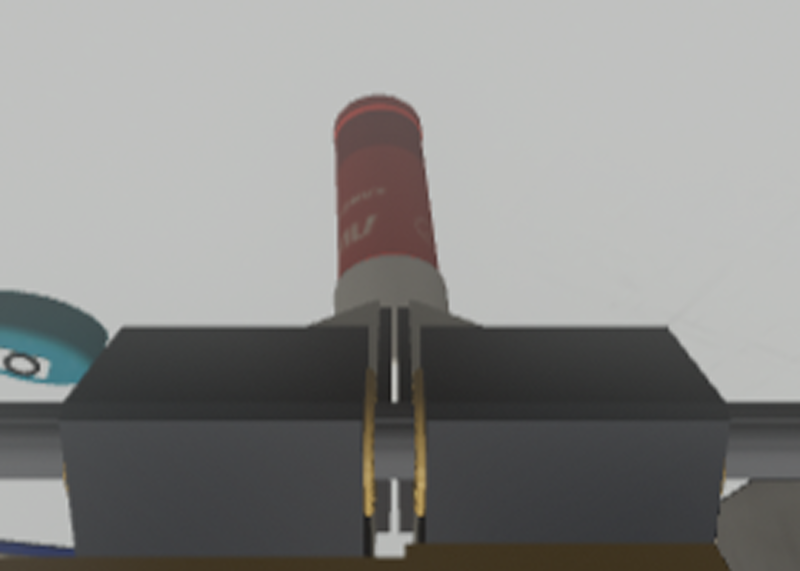

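The fingers have shut and hide the cap from about (390,300) upward. Stick c still stands behind them, leaning slightly. I'll back off inward so it can settle, then measure again.

Emit:
step_arm([
  [0, -0.4, -0.25, 0, 0, 0, 0],
  [0, -0.8, -0.5, 0, 0, 0, 0],
  [0, -1.2, -0.75, 0, 0, 0, 0],
  [0, -1.7, -1, 0, 0, 0, 0],
  [0, -2.2, -1.3, 0, 0, 0, 0],
])

```text
time: 3.93
tool_pos: [0.463, 0.2836, 0.0637]
tool_rot: [3.137, 0.436, -2.608]
contact_force: [-0.1, 0.5, -0.5]
opening: 0.0006
grip_force: 0.0
```

```bash
python3 - <<'E'
from h import *
o=observe();print({k:o[k] for k in('tool_pos','opening','grip_force','contact_force')})
a=read_camera('scene')[:,:,::-1][160:310,80:230]
cm=snap('wrist','x.png'); b=cv2.imread('pics/x.png'); 
cv2.imwrite('pics/s5.png',np.hstack([cv2.resize(a,(400,400),interpolation=cv2.INTER_CUBIC),cv2.resize(b,(400,300))[0:300] if 0 else cv2.copyMakeBorder(cv2.resize(b,(400,300)),0,100,0,0,cv2.BORDER_CONSTANT)]))
E
```

```text
{'tool_pos': array([0.46295105, 0.28356943, 0.06365822]), 'opening': 0.0005931700267848322, 'grip_force': 0.0, 'contact_force': array([-0.12717008,  0.54919704, -0.54811091])}
3.9833 [0.46138898 0.28298831 0.06298166] [ 3.13598822  0.43374763 -2.60836895] 1.5625
```

View pics/s5.png

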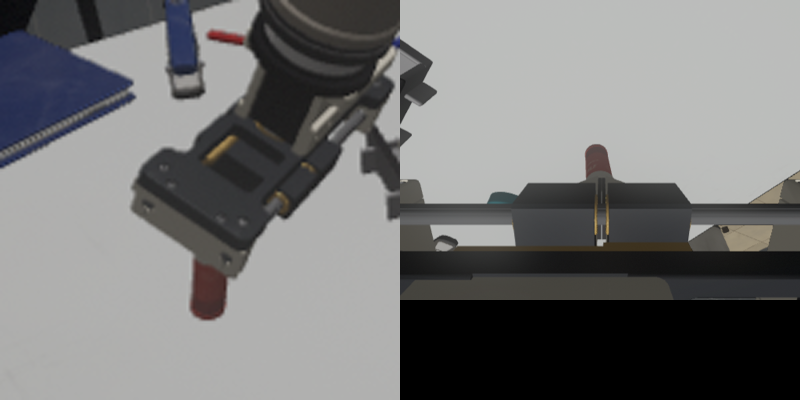

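Backing off freed stick c, and it stands upright again with its foot at about (208,310) in the scene crop. I'll measure the foot from the red pixels in the wrist image.

```bash
python3 - <<'E'
from h import *
d=np.load('pics/x.png.npy',allow_pickle=True).item();cm=d['cm']
im=cv2.imread('pics/x.png').astype(int); m=(im[:,:,2]-im[:,:,1]>25)&(im[:,:,2]-im[:,:,0]>25)
m[:, :340]=0;m[:,460:]=0
for r in range(280,370,6):
    c=np.where(m[r])[0]
    if len(c): print(r,c.min(),c.max())
f=192/np.tan(np.radians(cm['vfov']/2))
# fit: project upright cylinder rim, compare silhouette
def rim(x,y,z): return np.array([pj(cm,(x+.013*np.cos(t),y+.013*np.sin(t),z)) for t in np.linspace(0,6.28,90)])*1.5625
for r in (.560,.566,.572,.578,.584):
    q=rim(r*np.cos(.543),r*np.sin(.543),0);print(r,q.min(0),q.max(0))
print(np.where(m)[0].min())
E
```

```text
292 384 397
298 375 377
304 371 373
310 371 414
352 373 374
0.56 [371.32905715 273.87120682] [417.35827513 309.50857606]
0.566 [371.86527324 282.52112621] [417.2047027  317.09816396]
0.572 [372.38565187 290.90741343] [417.05566174 324.47076295]
0.578 [372.89088448 299.04194004] [416.91095461 331.63554757]
0.584 [373.38162284 306.93587537] [416.77039499 338.60118232]
291
```

Emit:
step_arm([
  [0.6, 0, 0, 3, 0, 0, 0],
  [0.6, 0, 0, 6, -0.03, 0.05, 0],
  [0.6, 1, 0.5, 6.5, -0.06, 0.1, 0],
  [0.6, 2, 1, 6.5, -0.09, 0.149, 0],
  [0.6, 3.1, 1.5, 6.5, -0.09, 0.149, 0],
])

```text
time: 4.45
tool_pos: [0.4969, 0.2998, 0.1306]
tool_rot: [3.14, 0.264, -2.608]
contact_force: [-0.3, -0.6, -1.0]
opening: 0.0292
grip_force: 0.0
```

Emit:
step_arm([
  [0.6, 0, 0, 0, 0, 0, 0],
  [0.6, 0, 0, 0, 0, 0, 0],
  [0.6, 0, 0, 0, 0, 0, 0],
  [0.6, 0, 0, 0, 0, 0, 0],
])

```text
time: 4.78
tool_pos: [0.4931, 0.2982, 0.128]
tool_rot: [3.138, 0.26, -2.608]
contact_force: [-0.1, 0.1, 0.5]
opening: 0.0539
grip_force: 0.0
```

```bash
python3 - <<'E'
from h import *
o=observe();print(o['time'],o['tool_pos'],o['tool_rot'],o['opening'],o['qpos'])
E
```

```text
4.7833 [0.49313576 0.2982233  0.12799272] [ 3.13811026  0.26032185 -2.60791889] 0.053884270028975986 [ 0.38600394  0.36404625  1.74774758  0.0591674   0.77355715 -1.7559331 ]
```

Emit:
step_arm([
  [0.6, 0.1, 0, -3, 0, 0, 0],
  [0.6, 0.1, 0, -5.5, 0, 0, 0],
  [0.6, 0.1, 0, -7.3, 0, 0, 0],
  [0.6, 0.1, 0, -7.3, 0, 0, 0],
  [0.4, 0.1, 0, -7.3, 0, 0, 0],
])

```text
time: 5.2
tool_pos: [0.4944, 0.2983, 0.0551]
tool_rot: [3.138, 0.26, -2.608]
contact_force: [0.8, 0.1, 0.1]
opening: 0.0518
grip_force: 0.0
```

Emit:
step_arm([
  [0.15, 0, 0, 0, 0, 0, 0],
  [0.15, 0, 0, 0, 0, 0, 0],
  [0.15, 0, 0, 0, 0, 0, 0],
  [0.15, 0, 0, 0, 0, 0, 0],
  [0.15, 0, 0, 0, 0, 0, 0],
], grip_force=25)

```text
time: 5.62
tool_pos: [0.4957, 0.2989, 0.0564]
tool_rot: [3.139, 0.263, -2.608]
contact_force: [-0.0, -1.1, 0.0]
opening: 0.0195
grip_force: 0.0
```

Emit:
step_arm([
  [0.15, 0, 0, 0, 0, 0, 0],
  [0.15, 0, 0, 0, 0, 0, 0],
])

```text
time: 5.78
tool_pos: [0.4954, 0.2988, 0.0558]
tool_rot: [3.138, 0.262, -2.608]
contact_force: [-0.1, 0.1, 0.3]
opening: 0.0145
grip_force: 0.0
```

```bash
python3 - <<'E'
from h import *
a=read_camera('scene')[:,:,::-1][160:310,80:230]; t=read_camera('top')[:,:,::-1][150:300,80:230]
cm=snap('wrist','y.png'); b=cv2.imread('pics/y.png')[100:500,200:600]
R=lambda x:cv2.resize(x,(400,400),interpolation=cv2.INTER_CUBIC)
cv2.imwrite('pics/s6.png',cv2.resize(np.hstack([R(a),R(t),b]),(798,266)) if 0 else np.vstack([np.hstack([cv2.resize(a,(400,300)),cv2.resize(t,(400,300))]),np.hstack([cv2.resize(cv2.imread('pics/y.png'),(400,300)),cv2.resize(b,(400,300))])]))
E
```

```text
5.8833 [0.49536023 0.29872373 0.05566458] [ 3.13839447  0.26206565 -2.60789433] 1.5625
```

View pics/s6.png

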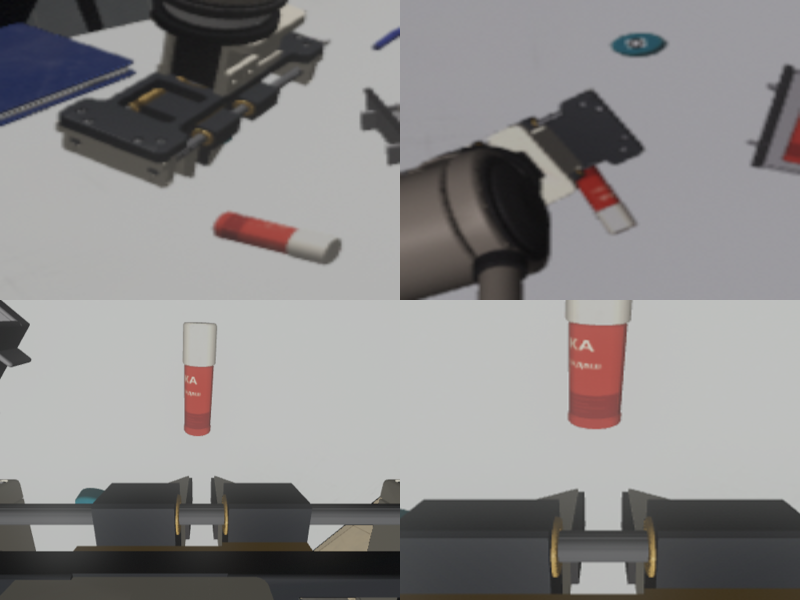

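Stick c has fallen over. It lies along the radial direction with its cap towards the base: cap end at (400,44) and foot end at (394,264) in the full wrist picture. It can still be picked up and tilted cap-up for step 1, so I'll measure it.

```bash
python3 - <<'E'
from h import *
f='y.png'
print(L(f,400,44,.013),L(f,394,264,.008))
im=cv2.imread('pics/y.png').astype(int)
m=((im[:,:,2]-im[:,:,1])>40)
for r in range(130,270,15):
    c=np.where(m[r,330:470])[0]+330
    if len(c):print(r,c.min(),c.max(),L(f,(c.min()+c.max())/2,r,.013))
t=read_camera('top')[:,:,::-1].astype(int);m=((t[:,:,2]-t[:,:,1])>40);m[:,:120]=0;m[:,190:]=0;m[:200]=0
ys,xs=np.where(m);print(len(xs),w(camera_model('top'),xs.mean(),ys.mean(),.015))
s=read_camera('scene')[:,:,::-1].astype(int)
m=((s[:,:,2]-s[:,:,1])>40);m[:,:140]=0;m[:,215:]=0;m[:230]=0;m[300:]=0
ys,xs=np.where(m);print(len(xs),w(camera_model('scene'),xs.mean(),ys.mean(),.015))
E
```

```text
[0.3967 0.2398 0.013 ] [0.4811 0.2861 0.008 ]
145 370 425 [0.4295 0.2579 0.013 ]
160 372 423 [0.435  0.2611 0.013 ]
175 370 423 [0.4408 0.264  0.013 ]
190 370 422 [0.4467 0.2672 0.013 ]
205 370 421 [0.4528 0.2705 0.013 ]
220 370 420 [0.4591 0.2739 0.013 ]
235 370 418 [0.4658 0.2773 0.013 ]
250 370 417 [0.4726 0.2809 0.013 ]
265 373 416 [0.4793 0.2854 0.013 ]
183 [0.4455 0.2656 0.015 ]
291 [0.4563 0.2662 0.015 ]
```

Emit:
step_arm([
  [0.65, 0, 0, 3, 0, 0, 0],
  [0.65, -1.5, -1, 4.5, -0.04, 0.07, 0],
  [0.65, -3, -2, 4.5, -0.08, 0.14, 0],
  [0.65, -4.5, -3, 4.5, -0.135, 0.2245, 0],
  [0.65, -5.6, -3.5, 4.5, -0.135, 0.2245, 0],
])

```text
time: 6.45
tool_pos: [0.4408, 0.2639, 0.1014]
tool_rot: [3.141, -0.002, -2.608]
contact_force: [-0.5, 0.4, -0.5]
opening: 0.0423
grip_force: 0.0
```

Emit:
step_arm([
  [0.65, 0, 0, 0, 0, 0, -0.03],
  [0.65, 0, 0, -1, 0, 0, -0.03],
  [0.65, 0, 0, -2, 0, 0, -0.03],
  [0.65, 0, 0, -2, 0, 0, -0.03],
  [0.65, 0, 0, -2, 0, 0, -0.03],
])

```text
time: 6.87
tool_pos: [0.4388, 0.2634, 0.0795]
tool_rot: [3.14, -0.002, -2.637]
contact_force: [-0.0, -0.2, -0.4]
opening: 0.0595
grip_force: 0.0
```

```bash
python3 - <<'E'
from h import *
o=observe();print(o['time'],o['tool_pos'],o['tool_rot'],o['opening'],o['qpos'])
cm=snap('wrist','z.png')
im=cv2.imread('pics/z.png').astype(int); m=((im[:,:,2]-im[:,:,1])>40)
for r in range(100,600,20):
    c=np.where(m[r,300:500])[0]+300
    if len(c)>10:print(r,c.min(),c.max(),L('z.png',(c.min()+c.max())/2,r,.013))
E
```

```text
6.8667 [0.43875397 0.26341494 0.07946802] [ 3.14016278e+00 -2.24954876e-03 -2.63716329e+00] 0.059483619579163795 [ 3.90049680e-01  4.52515699e-01  1.72452265e+00  1.41380262e-03
  9.66952809e-01 -1.68597857e+00]
6.8667 [0.43875397 0.26341494 0.07946802] [ 3.14016278e+00 -2.24954876e-03 -2.63716329e+00] 1.5625
300 383 420 [0.4343 0.261  0.013 ]
320 380 420 [0.4452 0.266  0.013 ]
340 380 420 [0.456  0.2719 0.013 ]
360 381 418 [0.4672 0.2778 0.013 ]
380 381 419 [0.4784 0.2843 0.013 ]
```

Emit:
step_arm([
  [0.65, 0, 0, -3, 0, 0, 0],
  [0.65, 0, 0, -5.5, 0, 0, 0],
  [0.65, 0, 0, -7, 0, 0, 0],
  [0.65, 0, 0, -7.6, 0, 0, 0],
  [0.4, 0, 0, -7.6, 0, 0, 0],
])

```text
time: 7.33
tool_pos: [0.4388, 0.2634, 0.0036]
tool_rot: [3.14, -0.002, -2.638]
contact_force: [0.6, -0.1, 0.4]
opening: 0.0566
grip_force: 0.0
```

Emit:
step_arm([
  [0.1, 0, 0, 0, 0, 0, 0],
  [0.1, 0, 0, 0, 0, 0, 0],
  [0.1, 0, 0, 0, 0, 0, 0],
  [0.1, 0, 0, 0, 0, 0, 0],
  [0.1, 0, 0, 0, 0, 0, 0],
], grip_force=30)

```text
time: 7.75
tool_pos: [0.4398, 0.2639, 0.0053]
tool_rot: [3.141, 0.001, -2.638]
contact_force: [1.1, -0.3, 0.2]
opening: 0.024
grip_force: 0.0
```

Emit:
step_arm([
  [0.1, 0, 0, 0, 0, 0, 0],
  [0.1, 0, 0, 0, 0, 0, 0],
  [0.1, 0, 0, 0, 0, 0, 0],
])

```text
time: 8.0
tool_pos: [0.4394, 0.2637, 0.0047]
tool_rot: [3.14, 0.0, -2.638]
contact_force: [0.2, 0.5, 0.2]
opening: 0.0098
grip_force: 0.0
```

```bash
python3 - <<'E'
from h import *
o=observe();print(o['time'],o['tool_pos'],o['opening'],o['grip_force'],o['contact_force'])
cm=snap('wrist','z2.png');print(np.array(pj(cm,o['tool_pos']))*1.5625)
im=cv2.imread('pics/z2.png').astype(int); m=((im[:,:,2]-im[:,:,1])>40)
for r in range(0,600,20):
    c=np.where(m[r,200:600])[0]+200
    if len(c)>3:print(r,c.min(),c.max(),L('z2.png',(c.min()+c.max())/2,r,.013))
cm=camera_model('top');t=read_camera('top')[:,:,::-1].astype(int);m=((t[:,:,2]-t[:,:,1])>40);m[:,:80]=0;m[:,205:]=0;m[:170]=0
ys,xs=np.where(m);print(len(xs),w(cm,xs.mean(),ys.mean(),.015) if len(xs) else '')
E
python3 - <<'E'
import cv2,numpy as np
from h import *
a=read_camera('scene')[:,:,::-1][190:310,100:260]
cv2.imwrite('pics/v9.png',np.hstack([cv2.resize(a,(400,300),interpolation=cv2.INTER_CUBIC),cv2.resize(cv2.imread('pics/z2.png'),(400,300))]))
E
```

```text
8.0 [0.43937899 0.26371969 0.00472328] 0.009846074490981278 0.0 [0.22683445 0.49671026 0.15413369]
8.0 [0.43937899 0.26371969 0.00472328] [ 3.14041261e+00  1.96245906e-04 -2.63759520e+00] 1.5625
[401.42816151 351.64683487]
340 371 428 [0.4323 0.2589 0.013 ]
360 390 416 [0.4394 0.2645 0.013 ]
380 391 415 [0.4474 0.2689 0.013 ]
400 390 416 [0.4556 0.2734 0.013 ]
460 387 418 [0.4816 0.2876 0.013 ]
0
```

View pics/v9.png

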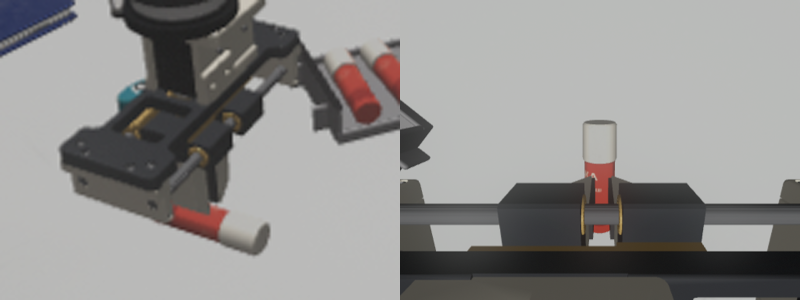

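The fingers visibly cover the edges of the lying stick while the reading says about 10 mm, so they may be closing above it. I'll check the height scale from the stick's apparent width.

```bash
python3 - <<'E'
from h import *
for f,rows in (('w1.png',[]),('y.png',[145,190,235]),('z.png',[320,360]),('z2.png',[260,300])):
    d=np.load('pics/'+f+'.npy',allow_pickle=True).item();cm=d['cm'];M=np.array(cm['world_to_cam']);F=192/np.tan(np.radians(cm['vfov']/2))
    im=cv2.imread('pics/'+f).astype(int)
    print(f,'cam',-M[:3,:3].T@M[:3,3])
    for r in rows:
        g=np.abs(np.gradient(cv2.GaussianBlur(im[r:r+1].astype(np.uint8),(5,1),0).astype(float)[0],axis=0)).sum(1)
        l=300+np.argmax(g[300:400]);rr=400+np.argmax(g[400:500])
        p=L(f,(l+rr)/2,r,.013);dep=-(M@np.r_[p,1])[2]
        print(r,l,rr,'depth exp',dep,'from width',F*.026/((rr-l)/1.5625))
# extrinsic check: known-fixed tray stop from top cam vs wrist done at z=.2
o=observe();print(o['qpos'],o['tool_pos'])
s=camera_model('scene');print('TCP in scene crop v9',(np.array(pj(s,o['tool_pos']))-[100,190])*2.5)
E
```

```text
w1.png cam [0.3846271  0.25453555 0.38491877]
y.png cam [0.39259933 0.23772055 0.2152549 ]
145 368 426 depth exp 0.19499593710056437 from width 0.20475692105752805
190 368 423 depth exp 0.2050574387755241 from width 0.21592548038793866
235 368 421 depth exp 0.2161878963494307 from width 0.22407361172333257
z.png cam [0.37397965 0.22776326 0.26475748]
320 378 421 depth exp 0.2642581512747535 from width 0.27618375398457273
360 323 483 depth exp 0.2710849851203484 from width 0.07422438388335391
z2.png cam [0.3741756  0.22791507 0.18984009]
260 365 433 depth exp 0.1789607283033689 from width 0.17464560913730331
300 364 433 depth exp 0.18344782324308628 from width 0.17211451335270475
[ 3.90113486e-01  5.65646735e-01  1.79116192e+00  1.69847522e-03
  7.84878412e-01 -1.68583594e+00] [0.43934761 0.26370756 0.00463183]
TCP in scene crop v9 [203.2015427  231.26153594]
```

```bash
python3 - <<'E'
from h import *
o=observe();s=camera_model('scene');wc=camera_model('wrist');p=o['tool_pos']
M=np.array(s['world_to_cam']);print('scene cam',-M[:3,:3].T@M[:3,3])
for h in (0,.012,.025,.05,.066): print(h,'scene px',np.round(pj(s,p+[0,0,h])),'wrist800',np.round(np.array(pj(wc,p+[0,0,h]))*1.5625))
a=read_camera('scene')[:,:,::-1][225:305,135:235]
b=cv2.imread('pics/z2.png')[300:500,300:500]
cv2.imwrite('pics/v10.png',np.hstack([cv2.resize(a,(480,384),interpolation=cv2.INTER_CUBIC),cv2.resize(b,(320,384),interpolation=cv2.INTER_CUBIC)]))
E
```

```text
scene cam [-0.08155078  0.49458502  0.52503402]
0 scene px [181. 283.] wrist800 [401. 352.]
0.012 scene px [181. 278.] wrist800 [401. 363.]
0.025 scene px [180. 272.] wrist800 [401. 376.]
0.05 scene px [179. 262.] wrist800 [401. 409.]
0.066 scene px [178. 255.] wrist800 [401. 435.]
```

View pics/v10.png

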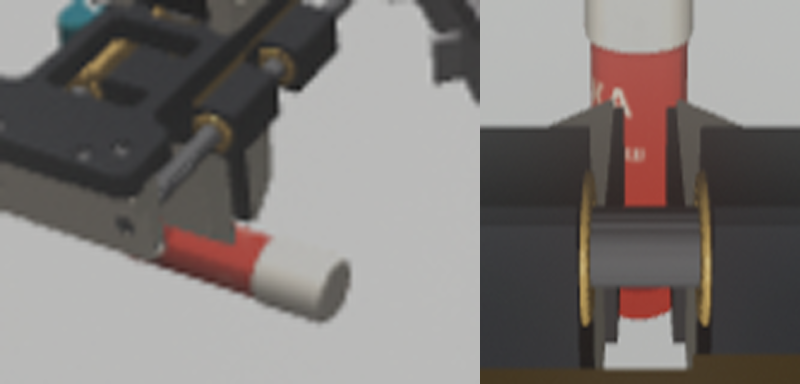

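In the enlarged crop the near fingertip ends at about (230,242), on top of the stick, some 20 mm higher than the reported TCP should appear. I'll touch bare desk with shut fingers to find the true tip height.

Emit:
step_arm([
  [0, 0, 0, 4, 0, 0, 0],
  [0, -1.5, 2.5, 5, 0, 0, 0],
  [0, -3, 5, 4, 0, 0, 0],
  [0, -4, 7, 2, 0, 0, 0],
  [0, -4, 7, 0.5, 0, 0, 0],
])

```text
time: 8.62
tool_pos: [0.3979, 0.3367, 0.0095]
tool_rot: [3.139, 0.002, -2.635]
contact_force: [0.1, 0.1, 0.3]
opening: 0.0001
grip_force: 0.0
```

Emit:
step_arm([
  [0, 0, 0, 0, 0, 0, 0],
  [0, 0, 0, -0.3, 0, 0, 0],
  [0, 0, 0, -0.5, 0, 0, 0],
  [0, 0, 0, -0.5, 0, 0, 0],
])

```text
time: 8.95
tool_pos: [0.4, 0.3334, 0.005]
tool_rot: [3.14, 0.001, -2.639]
contact_force: [-0.3, 0.0, 0.4]
opening: 0.0006
grip_force: 0.0
```

Emit:
step_arm([
  [0, 0, 0, -0.3, 0, 0, 0],
  [0, 0, 0, -0.6, 0, 0, 0],
  [0, 0, 0, -0.6, 0, 0, 0],
])

```text
time: 9.2
tool_pos: [0.3994, 0.3334, -0.0015]
tool_rot: [3.14, -0.0, -2.638]
contact_force: [-0.6, 0.1, 0.1]
opening: 0.0004
grip_force: 0.0
```

No contact at a reported −1.5 mm, so the true tip is higher than reported. I'll continue down.

Emit:
step_arm([
  [0, 0, 0, -0.3, 0, 0, 0],
  [0, 0, 0, -0.6, 0, 0, 0],
  [0, 0, 0, -0.9, 0, 0, 0],
  [0, 0, 0, -0.9, 0, 0, 0],
])

```text
time: 9.53
tool_pos: [0.399, 0.3335, -0.011]
tool_rot: [3.14, -0.001, -2.638]
contact_force: [-1.0, -0.1, 0.2]
opening: 0.0005
grip_force: 0.0
```

Emit:
step_arm([
  [0, 0, 0, -0.2, 0, 0, 0],
  [0, 0, 0, -0.4, 0, 0, 0],
  [0, 0, 0, -0.6, 0, 0, 0],
  [0, 0, 0, -0.6, 0, 0, 0],
])

```text
time: 9.87
tool_pos: [0.3991, 0.3336, -0.0168]
tool_rot: [3.14, -0.001, -2.638]
contact_force: [1.2, -0.1, -0.0]
opening: 0.0005
grip_force: 0.0
```

Emit:
step_arm([
  [0, 0, 0, -0.2, 0, 0, 0],
  [0, 0, 0, -0.3, 0, 0, 0],
  [0, 0, 0, -0.3, 0, 0, 0],
])

```text
time: 10.12
tool_pos: [0.3992, 0.3336, -0.0196]
tool_rot: [3.14, -0.0, -2.638]
contact_force: [-0.4, 0.7, -0.9]
opening: 0.0005
grip_force: 0.0
```

Emit:
step_arm([
  [0, 0, 0, -0.2, 0, 0, 0],
  [0, 0, 0, -0.3, 0, 0, 0],
  [0, 0, 0, -0.3, 0, 0, 0],
])

```text
time: 10.37
tool_pos: [0.3992, 0.3336, -0.0226]
tool_rot: [3.14, -0.0, -2.638]
contact_force: [1.0, 0.3, -1.1]
opening: 0.0007
grip_force: 0.0
```

Emit:
step_arm([
  [0, 0, 0, -0.2, 0, 0, 0],
  [0, 0, 0, -0.3, 0, 0, 0],
  [0, 0, 0, -0.3, 0, 0, 0],
])

```text
time: 10.62
tool_pos: [0.3992, 0.3336, -0.0256]
tool_rot: [3.14, -0.0, -2.638]
contact_force: [-0.4, 0.1, 0.0]
opening: 0.0003
grip_force: 0.0
```

Emit:
step_arm([
  [0, 0, 0, -0.2, 0, 0, 0],
  [0, 0, 0, -0.3, 0, 0, 0],
  [0, 0, 0, -0.3, 0, 0, 0],
])

```text
time: 10.87
tool_pos: [0.3994, 0.3338, -0.026]
tool_rot: [3.141, 0.001, -2.637]
contact_force: [-6.0, -3.6, 25.0]
opening: 0.0004
grip_force: 12.5
```

Emit:
step_arm([
  [0, 0, 0, -0.2, 0, 0, 0],
  [0, 0, 0, -0.3, 0, 0, 0],
  [0, 0, 0, -0.3, 0, 0, 0],
])

```text
time: 11.12
tool_pos: [0.3995, 0.3338, -0.0262]
tool_rot: [3.141, 0.002, -2.637]
contact_force: [-13.3, -9.9, 53.1]
opening: 0.0006
grip_force: 26.7
```

The desk contact comes at a reported −25.7 mm, so the true tip height is the reported z plus about 26 mm. That explains both missed grasps. I'll go back and grasp with this correction.

Emit:
step_arm([
  [0.6, 0, 0, 3, 0, 0, 0],
  [0.6, 0, 0, 6, 0, 0, 0],
  [0.6, 1.5, -2.5, 8, 0, 0, 0],
  [0.6, 3, -5, 8, 0, 0, 0],
  [0.6, 4, -7, 8, 0, 0, 0],
])

```text
time: 11.53
tool_pos: [0.4413, 0.2631, 0.0504]
tool_rot: [3.141, 0.004, -2.637]
contact_force: [-0.1, -0.4, -0.5]
opening: 0.0291
grip_force: 0.0
```

Emit:
step_arm([
  [0.6, 0, 0, 0, 0, 0, 0],
  [0.6, 0, 0, 0, 0, 0, 0],
  [0.6, 0, 0, 0, 0, 0, 0],
  [0.6, 0, 0, 0, 0, 0, 0],
  [0.6, 0, 0, -1, 0, 0, 0],
])

```text
time: 11.95
tool_pos: [0.44, 0.265, 0.0396]
tool_rot: [3.141, 0.003, -2.636]
contact_force: [0.7, 0.5, 0.5]
opening: 0.0544
grip_force: 0.0
```

```bash
python3 - <<'E'
from h import *
o=observe();print(o['time'],o['tool_pos'],o['tool_rot'],o['opening'])
cm=snap('wrist','a1.png');print(np.array(pj(cm,o['tool_pos']+[0,0,.026]))*1.5625)
im=cv2.imread('pics/a1.png').astype(int); m=((im[:,:,2]-im[:,:,1])>40)
for r in range(100,600,20):
    c=np.where(m[r,300:500])[0]+300
    if len(c)>10:print(r,c.min(),c.max(),L('a1.png',(c.min()+c.max())/2,r,.013))
E
```

```text
11.95 [0.44004245 0.26498936 0.03956632] [ 3.14063995  0.00314771 -2.63626267] 0.0544463260763024
11.95 [0.44004245 0.26498936 0.03956632] [ 3.14063995  0.00314771 -2.63626267] 1.5625
[401.35498213 377.56812883]
300 373 422 [0.4271 0.2556 0.013 ]
320 377 422 [0.4354 0.2613 0.013 ]
340 374 422 [0.4449 0.2657 0.013 ]
360 374 421 [0.4543 0.2706 0.013 ]
380 374 420 [0.464  0.2757 0.013 ]
400 374 421 [0.4737 0.2813 0.013 ]
```

Emit:
step_arm([
  [0.6, 0, 0, -2.5, 0, 0, 0],
  [0.6, 0, 0, -4.5, 0, 0, 0],
  [0.6, 0, 0, -5.5, 0, 0, 0],
  [0.6, 0, 0, -6.1, 0, 0, 0],
  [0.4, 0, 0, -6.1, 0, 0, 0],
])

```text
time: 12.42
tool_pos: [0.4384, 0.2636, -0.0236]
tool_rot: [3.14, -0.003, -2.637]
contact_force: [-0.9, -0.8, 0.9]
opening: 0.0519
grip_force: 0.0
```

Emit:
step_arm([
  [0.1, 0, 0, 0, 0, 0, 0],
  [0.1, 0, 0, 0, 0, 0, 0],
  [0.1, 0, 0, 0, 0, 0, 0],
  [0.1, 0, 0, 0, 0, 0, 0],
  [0.1, 0, 0, 0, 0, 0, 0],
], grip_force=30)

```text
time: 12.83
tool_pos: [0.4399, 0.2639, -0.0217]
tool_rot: [3.141, 0.002, -2.638]
contact_force: [-0.3, 0.5, 2.0]
opening: 0.0238
grip_force: 30.0
```

Emit:
step_arm([
  [0.1, 0, 0, 0, 0, 0, 0],
  [0.1, 0, 0, 0, 0, 0, 0],
])

```text
time: 13.0
tool_pos: [0.4399, 0.2639, -0.0218]
tool_rot: [3.141, 0.001, -2.638]
contact_force: [0.6, -1.1, 4.3]
opening: 0.0239
grip_force: 30.0
```

Emit:
step_arm([
  [0.1, 0, 0, 1.5, 0, 0, 0],
  [0.1, 0, 0, 3, -0.06, 0.11, 0],
  [0.1, 0, 0, 4.5, -0.12, 0.22, 0],
  [0.1, 0, 0, 5.5, -0.18, 0.33, 0],
  [0.1, 0, 0, 5.8, -0.24, 0.44, 0],
])

```text
time: 13.42
tool_pos: [0.4406, 0.2642, 0.0389]
tool_rot: [3.139, -0.453, -2.637]
contact_force: [0.6, 0.6, -0.9]
opening: 0.0233
grip_force: 30.0
```

Emit:
step_arm([
  [0.1, 0, 0, 0, -0.06, 0.11, 0],
  [0.1, 0, 0, 0, -0.12, 0.22, 0],
  [0.1, 0, 0, 0, -0.12, 0.22, 0],
  [0.1, 0, 0, 0, -0.12, 0.22, 0],
  [0.1, 0, 0, 0, -0.12, 0.22, 0],
])

```text
time: 13.83
tool_pos: [0.4391, 0.2636, 0.0354]
tool_rot: [3.136, -0.702, -2.636]
contact_force: [0.4, -0.2, 0.6]
opening: 0.024
grip_force: 30.0
```

```bash
python3 - <<'E'
from h import *
o=observe();print(o['time'],o['tool_pos'],o['tool_rot'],o['opening'],o['grip_force'])
s=camera_model('scene');im=read_camera('scene')[:,:,::-1].astype(int)
m=((im[:,:,2]-im[:,:,1])>40);m[:,:120]=0;m[:,225:]=0;m[:200]=0
m=m.astype(np.uint8);n,l,st,c=cv2.connectedComponentsWithStats(m);print([(st[i].tolist(),c[i].round()) for i in range(1,n) if st[i,4]>15])
ys,xs=np.where(l==1+np.argmax(st[1:,4])); v=np.cov(xs,ys);print(np.linalg.eigh(v))
E
```

```text
13.8333 [0.4391319  0.26362529 0.03544236] [ 3.13635713 -0.70185384 -2.63598527] 0.023970654632356144 29.99765264801681
[([164, 248, 6, 8, 31], array([167., 251.]))]
EighResult(eigenvalues=array([2.04809624, 3.88093602]), eigenvectors=array([[-0.98781978,  0.15560234],
       [ 0.15560234,  0.98781978]]))
```

Emit:
step_arm([
  [0.1, 0, 0, 0, 0.06, -0.11, 0],
  [0.1, 0, 0, 0, 0.12, -0.22, 0],
  [0.1, 0, 0, 0, 0.18, -0.33, 0],
  [0.1, 0, 0, 0, 0.24, -0.44, 0],
  [0.1, 0, 0, 0, 0.24, -0.44, 0],
])

```text
time: 14.3
tool_pos: [0.4343, 0.2618, 0.0389]
tool_rot: [3.139, -0.197, -2.637]
contact_force: [-0.1, 0.1, 0.1]
opening: 0.0237
grip_force: 30.0
```

Emit:
step_arm([
  [0.1, 0, 0, 0, 0, 0, 0],
  [0.1, 0, 0, 0, 0, 0, 0],
])

```text
time: 14.47
tool_pos: [0.4408, 0.2642, 0.038]
tool_rot: [3.14, -0.199, -2.638]
contact_force: [1.0, -0.2, 0.3]
opening: 0.0241
grip_force: 30.0
```

Emit:
step_arm([
  [0.1, 0, 0, -1, 0.05, -0.09, 0],
  [0.1, 0, 0, -3, 0.096, -0.176, 0],
  [0.1, 0, 0, -5, 0.096, -0.176, 0],
  [0.1, 0, 0, -5.6, 0.096, -0.176, 0],
  [0.1, 0, 0, -5.6, 0.096, -0.176, 0],
])

```text
time: 14.88
tool_pos: [0.4398, 0.2638, -0.0212]
tool_rot: [3.14, -0.005, -2.638]
contact_force: [0.7, 0.8, -0.6]
opening: 0.0239
grip_force: 30.0
```

Emit:
step_arm([
  [0.1, 0, 0, -0.1, 0, 0, 0],
  [0.1, 0, 0, -0.2, 0, 0, 0],
  [0.1, 0, 0, -0.3, 0, 0, 0],
  [0.1, 0, 0, -0.3, 0, 0, 0],
])

```text
time: 15.22
tool_pos: [0.4416, 0.2646, -0.022]
tool_rot: [3.141, 0.002, -2.637]
contact_force: [-0.7, 0.3, 8.2]
opening: 0.0236
grip_force: 30.0
```

Emit:
step_arm([
  [0.1, 0, 0, 0.15, 0, 0, 0],
  [0.4, 0, 0, 0.15, 0, 0, 0],
  [0.4, 0, 0, 0.15, 0, 0, 0],
  [0.4, 0, 0, 0.15, 0, 0, 0],
  [0.4, 0, 0, 0.15, 0, 0, 0],
])

```text
time: 15.63
tool_pos: [0.4394, 0.2637, -0.022]
tool_rot: [3.14, -0.002, -2.638]
contact_force: [-0.1, -0.9, 0.2]
opening: 0.0365
grip_force: 0.0
```

Emit:
step_arm([
  [0.4, 0, 0, 0, 0, 0, 0],
  [0.4, 0, 0, 0, 0, 0, 0],
  [0.4, 0, 0, 0, 0, 0, 0],
  [0.4, 0, 0, 0, 0, 0, 0],
  [0.4, 0, 0, 0, 0, 0, 0],
])

```text
time: 16.05
tool_pos: [0.4394, 0.2637, -0.0219]
tool_rot: [3.14, -0.002, -2.638]
contact_force: [0.1, 1.2, 0.5]
opening: 0.0367
grip_force: 0.0
```

```bash
python3 - <<'E'
from h import *
o=observe();print(o['time'],o['tool_pos'],o['opening'])
cm=snap('wrist','a2.png')
im=cv2.imread('pics/a2.png').astype(int); m=((im[:,:,2]-im[:,:,1])>40)
for r in range(100,500,20):
    c=np.where(m[r,300:500])[0]+300
    if len(c)>10:print(r,c.min(),c.max(),L('a2.png',(c.min()+c.max())/2,r,.013))
col=im[:,400].mean(1); print([int(x) for x in col[100:340:6]])
E
```

```text
16.05 [ 0.43935322  0.26371212 -0.02186115] 0.036695100930735615
16.05 [ 0.43935322  0.26371212 -0.02186115] [ 3.14036694e+00 -1.56104545e-03 -2.63752913e+00] 1.5625
360 363 431 [0.4306 0.2571 0.013 ]
380 368 431 [0.437  0.2616 0.013 ]
400 365 430 [0.4443 0.2648 0.013 ]
460 367 430 [0.4662 0.2773 0.013 ]
480 367 430 [0.4739 0.2815 0.013 ]
[191, 191, 191, 191, 192, 191, 191, 191, 192, 191, 191, 191, 191, 191, 192, 191, 191, 191, 191, 191, 191, 191, 191, 191, 191, 193, 105, 106, 185, 187, 187, 187, 187, 187, 187, 187, 187, 186, 186, 186]
```

Emit:
step_arm([
  [0.1, 0, 0, 0, 0, 0, 0],
  [0.1, 0, 0, 0, 0, 0, 0],
  [0.1, 0, 0, 0, 0, 0, 0],
  [0.1, 0, 0, 0, 0, 0, 0],
  [0.1, 0, 0, 0, 0, 0, 0],
], grip_force=30)

```text
time: 16.52
tool_pos: [0.4394, 0.2637, -0.0219]
tool_rot: [3.14, -0.001, -2.638]
contact_force: [-0.8, -0.3, -0.2]
opening: 0.0238
grip_force: 30.0
```

```bash
python3 - <<'E'
from h import *
for v in (256,260,264): print(L('a2.png',400,v,.020),L('a2.png',400,v,.013))
im=cv2.imread('pics/a2.png').astype(int);print([(r,im[r,400].tolist()) for r in range(330,360,3)], [(r,im[r,400].tolist()) for r in range(480,520,4)])
# tray in top camera: print edges for finer fit
t=read_camera('top');cv2.imwrite('pics/t2.png',t[:,:,::-1])
d=np.load('pics/w1.png.npy',allow_pickle=True).item()['cm'];print(d['cx'])
E
```

```text
[0.3965 0.2396 0.02  ] [0.3975 0.2401 0.013 ]
[0.3976 0.2402 0.02  ] [0.3987 0.2408 0.013 ]
[0.3987 0.2408 0.02  ] [0.3999 0.2414 0.013 ]
[(330, [184, 188, 188]), (333, [184, 189, 189]), (336, [184, 188, 188]), (339, [183, 187, 188]), (342, [183, 187, 187]), (345, [184, 187, 188]), (348, [183, 187, 187]), (351, [183, 186, 187]), (354, [185, 189, 187]), (357, [138, 144, 176])] [(480, [50, 54, 140]), (484, [49, 52, 137]), (488, [48, 52, 136]), (492, [46, 61, 101]), (496, [47, 66, 81]), (500, [45, 66, 81]), (504, [38, 37, 44]), (508, [37, 38, 44]), (512, [36, 37, 44]), (516, [37, 37, 43])]
257.6234743049072
```

```bash
cat > tray.py <<'E'
from h import *
def ana(im,cm,box):
    x0,y0,x1,y1=box; g=im[y0:y1,x0:x1].astype(int)
    S=1000 # rectify to z=.012 plane: 1 px = 1 mm ; world x .38...64, y -.16...15
    H=[]
    pts=np.array([[.36,-.18],[.64,-.18],[.64,.17],[.36,.17]])
    src=np.float32([pj(cm,(*p,.012)) for p in pts])
    dst=np.float32([[(p[1]+.18)*1000,(p[0]-.36)*1000] for p in pts])
    P=cv2.getPerspectiveTransform(src,dst)
    return cv2.warpPerspective(im,P,(350,280),flags=cv2.INTER_CUBIC)
if __name__=='__main__':
    im=cv2.imread('pics/t2.png'); cm=camera_model('top')
    r=ana(im,cm,(0,0,512,384)); cv2.imwrite('pics/rect.png',r)
    g=r.mean(2); print('desk',np.median(g)); 
    for yy in (60,120,180,230): print('row x=%.3f'%(.36+yy/1000),[int(v) for v in g[yy,::10]])
    m=(g<165).astype(np.uint8); n,l,st,c=cv2.connectedComponentsWithStats(m); i=1+np.argmax(st[1:,4]); print(st[i])
    k=(l==i).astype(np.uint8); cs,_=cv2.findContours(k,cv2.RETR_EXTERNAL,cv2.CHAIN_APPROX_NONE)
    (cx,cy),(w_,h_),a=cv2.minAreaRect(max(cs,key=cv2.contourArea)); print('rect centre world x %.4f y %.4f'%(.36+cy/1000,cx/1000-.18),w_,h_,a)
    q=(r[:,:,2].astype(int)-r[:,:,1])>50; n,l,st,c=cv2.connectedComponentsWithStats(q.astype(np.uint8))
    for i in range(1,n):
        if st[i,4]>200:
            ys,xs=np.where(l==i);e=np.linalg.eigh(np.cov(xs,ys));print('red centre(z.012)',.36+c[i][1]/1000,c[i][0]/1000-.18,st[i,4],'dir (y,x)',e[1][:,1])
E
python3 tray.py
```

```text
desk 156.33333333333334
row x=0.420 [156, 156, 157, 157, 156, 157, 156, 107, 122, 113, 101, 110, 134, 158, 156, 155, 156, 156, 156, 156, 156, 156, 155, 156, 156, 156, 157, 156, 156, 156, 156, 156, 156, 156, 157]
row x=0.480 [156, 156, 156, 156, 155, 151, 124, 122, 122, 122, 121, 120, 120, 120, 119, 120, 119, 119, 118, 118, 118, 59, 62, 54, 117, 118, 61, 69, 97, 120, 42, 156, 156, 156, 157]
row x=0.540 [155, 155, 155, 155, 155, 155, 157, 154, 152, 110, 94, 114, 119, 118, 119, 119, 118, 117, 117, 119, 145, 151, 110, 114, 146, 151, 118, 116, 53, 104, 156, 156, 157, 156, 156]
row x=0.590 [156, 156, 156, 157, 157, 156, 156, 157, 156, 156, 157, 156, 157, 156, 157, 156, 157, 157, 157, 156, 157, 156, 156, 156, 156, 156, 158, 67, 154, 156, 156, 157, 157, 157, 156]
[    0     0   350   280 98000]
rect centre world x 0.4995 y -0.0055 279.0 349.0 90.0
red centre(z.012) 0.49483728036669217 0.03748433919022154 1309 dir (y,x) [-0.2068427   0.97837421]
red centre(z.012) 0.5037787948131197 0.07889702517162472 1311 dir (y,x) [-0.28609351  0.9582017 ]
```

```bash
cat > fit.py <<'E'
from tray import *
def fit(im,cm,name=''):
    r=ana(im,cm,(0,0,512,384)); g=cv2.GaussianBlur(r.mean(2).astype(np.float32),(3,3),0)
    # optimise tray pose (x,y,yaw): outer rim of low sides at z=.012, desk bright outside / dark inside
    from scipy.optimize import minimize
    desk=np.median(g[g>145])
    def samp(P): return cv2.remap(g,np.float32((P[:,1]+.18)*1000)[None],np.float32((P[:,0]-.36)*1000)[None],cv2.INTER_LINEAR,borderValue=float(desk))[0]
    us=np.linspace(-.10,.09,60); vs=np.linspace(-.05,.05,40)
    def cost(p):
        c,s=np.cos(p[2]),np.sin(p[2]); R=np.array([[c,-s],[s,c]])
        def lineprof(B,n): # outward n
            B=np.array(B)
            o=samp((B+.003*np.array(n))@R.T+p[:2]); i=samp((B-.003*np.array(n))@R.T+p[:2]); return (o-i).mean()
        return -(lineprof([(.062,u) for u in us],(1,0))+lineprof([(-.062,u) for u in us],(-1,0))+lineprof([(v,-.120) for v in vs],(0,-1)))
    best=min((minimize(cost,(x,y,-.25),method='Nelder-Mead',options=dict(initial_simplex=[(x,y,-.25),(x+.006,y,-.25),(x,y+.006,-.25),(x,y,-.2)])) for x in (.493,.498,.503) for y in (-.016,-.01,-.004)),key=lambda q:q.fun)
    p=best.x; c,s=np.cos(p[2]),np.sin(p[2]); print(name,'tray',p.round(4),'score',-best.fun,'stop',(p[:2]+.115*np.array([-s,c])).round(4)); return p
def totray(p,xy):
    c,s=np.cos(p[2]),np.sin(p[2]); d=np.array(xy)-p[:2]; return np.array([c*d[0]+s*d[1],-s*d[0]+c*d[1]-.115]).round(4)
if __name__=='__main__':
    p=fit(cv2.imread('pics/t2.png'),camera_model('top'),'top')
    for q in [(.5206,.0739),(.512,.0339)]: print(totray(p,q))
E
python3 fit.py
```

```text
top tray [ 0.4985 -0.0087 -0.2586] score 158.71644592285156 stop [0.5279 0.1025]
[ 0.0003 -0.0295]
[ 0.0022 -0.0704]
```

Emit:
step_arm([
  [0.1, 0, 0, 2, 0, 0, 0],
  [0.1, 0, 0, 4, 0, 0, 0],
  [0.1, 0.3, -1.5, 5.5, 0, 0, -0.05],
  [0.1, 0.8, -4.5, 5.7, 0, 0, -0.12],
  [0.1, 1.4, -7.5, 5.7, 0, 0, -0.2],
])

```text
time: 16.98
tool_pos: [0.454, 0.1888, 0.0364]
tool_rot: [3.141, 0.001, -2.838]
contact_force: [1.1, -0.3, -0.7]
opening: 0.0239
grip_force: 30.0
```

Emit:
step_arm([
  [0.1, 0.6, -3, 0, 0, 0, -0.08],
  [0.1, 1.2, -6, 0, 0, 0, -0.16],
  [0.1, 1.8, -9, 0, 0, 0, -0.24],
  [0.1, 2.4, -12, 0, 0, 0, -0.32],
  [0.1, 3, -15, 0, 0, 0, -0.4],
])

```text
time: 17.4
tool_pos: [0.4834, 0.0373, 0.0352]
tool_rot: [3.14, -0.001, 3.042]
contact_force: [0.7, -0.3, -0.3]
opening: 0.0237
grip_force: 30.0
```

Emit:
step_arm([
  [0.1, 0.5, -3, 0, 0, 0, -0.08],
  [0.1, 0.9, -5.4, 0, 0, 0, -0.161],
  [0.1, 1.1, -6.4, 0, 0, 0, -0.161],
  [0.1, 1.1, -6.4, 0, 0, 0, -0.161],
])

```text
time: 17.73
tool_pos: [0.4948, -0.0271, 0.0352]
tool_rot: [3.14, -0.001, 2.883]
contact_force: [-0.7, 0.5, -0.6]
opening: 0.0239
grip_force: 30.0
```

```bash
python3 - <<'E'
from fit import *
o=observe();print(o['time'],o['tool_pos'],o['tool_rot'],o['opening'],o['grip_force'],o['qpos'])
cm=snap('wrist','b1.png');im=cv2.imread('pics/b1.png');cv2.imwrite('pics/b1s.png',cv2.resize(im,(512,384)))
fit(cv2.resize(im,(512,384),interpolation=cv2.INTER_AREA),cm,'wrist')
m=((im[:,:,2].astype(int)-im[:,:,1])>40);n,l,st,c=cv2.connectedComponentsWithStats(m.astype(np.uint8))
p=(.4985,-.0087,-.2586)
for i in range(1,n):
    if st[i,4]>300: print(st[i],c[i].round(),totray(p,L('b1.png',*c[i],.017)[:2]))
E
```

```text
17.7333 [ 0.49483809 -0.02713428  0.03515171] [ 3.14047473e+00 -9.30092240e-04  2.88332527e+00] 0.02387343894862043 29.994898815639317 [-2.10375632e-01  4.93574882e-01  1.81342043e+00  1.56573028e-03
  8.35473459e-01 -1.52395490e+00]
17.7333 [ 0.49483809 -0.02713428  0.03515171] [ 3.14047473e+00 -9.30092240e-04  2.88332527e+00] 1.5625
wrist tray [ 0.496  -0.0075 -0.2591] score 141.66793823242188 stop [0.5254 0.1037]
[ 589  229   81  142 7924] [628. 297.] [-0.0187 -0.0294]
[ 507  235   60  132 7051] [536. 300.] [-0.0175 -0.072 ]
[ 368  351   70   57 3368] [404. 381.] [ 0.0233 -0.1328]
[ 371  449   66   44 2843] [403. 471.] [ 0.074 -0.133]
```

Emit:
step_arm([
  [0.1, 0, 0, -2, 0, 0, 0],
  [0.1, 0, 0, -4, 0, 0, 0],
  [0.1, 0, 0, -5, 0, 0, 0],
  [0.1, 0, 0, -5.2, 0, 0, 0],
  [0.1, 0, 0, -5.2, 0, 0, 0],
])

```text
time: 18.2
tool_pos: [0.4935, -0.0239, -0.0173]
tool_rot: [3.14, -0.004, 2.887]
contact_force: [-0.1, -1.0, 0.1]
opening: 0.0235
grip_force: 30.0
```

Emit:
step_arm([
  [0.1, 0, 0, -0.1, 0, 0, 0],
  [0.1, 0, 0, -0.1, 0, 0, 0],
  [0.1, 0, 0, -0.2, 0, 0, 0],
  [0.1, 0, 0, -0.2, 0, 0, 0],
])

```text
time: 18.53
tool_pos: [0.4948, -0.025, -0.018]
tool_rot: [3.14, -0.0, 2.885]
contact_force: [-1.1, 2.9, 5.7]
opening: 0.024
grip_force: 30.0
```

Emit:
step_arm([
  [0.38, 0, 0, 0.1, 0, 0, 0],
  [0.38, 0, 0, 0.1, 0, 0, 0],
  [0.38, 0, 0, 0.1, 0, 0, 0],
  [0.38, 0, 0, 0.1, 0, 0, 0],
  [0.38, 0, 0, 0.1, 0, 0, 0],
])

```text
time: 18.95
tool_pos: [0.4943, -0.0253, -0.0179]
tool_rot: [3.14, -0.002, 2.885]
contact_force: [0.9, 0.1, -0.3]
opening: 0.0349
grip_force: 0.0
```

Emit:
step_arm([
  [0.38, 0, 0, 1, 0, 0, 0],
  [0.38, 0, 0, 3, 0, 0, 0],
  [0.38, 0, 0, 6, 0, 0, 0],
  [0.8, 0, 0, 9, 0, 0, 0],
  [0.8, 1, -1, 11, 0, 0, -0.11],
])

```text
time: 19.37
tool_pos: [0.5036, -0.0342, 0.0952]
tool_rot: [3.14, -0.001, 2.776]
contact_force: [0.0, -0.6, 0.6]
opening: 0.0438
grip_force: 0.0
```

Emit:
step_arm([
  [0.8, 0.8, -1, 0, 0, 0, -0.12],
  [0.8, 1.6, -2, 0, 0, 0, -0.24],
  [0.8, 2.4, -3, 0, 0, 0, -0.36],
  [0.8, 3.2, -4, 0, 0, 0, -0.48],
  [0.8, 4, -5, 0, 0, 0, -0.6],
])

```text
time: 19.78
tool_pos: [0.5447, -0.0858, 0.0929]
tool_rot: [3.14, -0.001, 2.169]
contact_force: [0.4, -0.2, -0.3]
opening: 0.0726
grip_force: 0.0
```

Emit:
step_arm([
  [0.8, 0.8, -1, 0, 0, 0, -0.12],
  [0.8, 1.6, -2, 0, 0, 0, -0.24],
  [0.8, 2.4, -3, 0, 0, 0, -0.36],
  [0.8, 3.2, -4, 0, 0, 0, -0.48],
  [0.8, 4, -5, 0, 0, 0, -0.6],
])

```text
time: 20.2
tool_pos: [0.5846, -0.1358, 0.0928]
tool_rot: [3.14, -0.002, 1.569]
contact_force: [-0.7, -0.8, 0.0]
opening: 0.0735
grip_force: 0.0
```

Emit:
step_arm([
  [0.8, 1, -1.4, 0, 0, 0, -0.12],
  [0.8, 2, -2.8, 0, 0, 0, -0.24],
  [0.8, 3, -4.2, 0, 0, 0, -0.36],
  [0.8, 3.4, -4.7, 0, 0, 0, -0.48],
  [0.8, 3.4, -4.7, 0, 0, 0, -0.6],
])

```text
time: 20.62
tool_pos: [0.619, -0.1839, 0.0926]
tool_rot: [3.139, -0.001, 0.967]
contact_force: [0.2, -0.8, -0.3]
opening: 0.0734
grip_force: 0.0
```

Emit:
step_arm([
  [0.8, 0, 0, 0, 0, 0, -0.12],
  [0.8, 0, 0, 0, 0, 0, -0.24],
  [0.8, 0, 0, 0, 0, 0, -0.3],
  [0.8, 0, 0, 0, 0, 0, -0.3],
])

```text
time: 20.95
tool_pos: [0.6182, -0.1823, 0.0927]
tool_rot: [3.14, -0.002, 0.672]
contact_force: [-0.2, -0.1, 0.8]
opening: 0.0737
grip_force: 0.0
```

```bash
python3 - <<'E'
from fit import *
o=observe();print(o['time'],o['tool_pos'],o['tool_rot'],o['opening'],o['qpos'])
cm=snap('wrist','c1.png');im=cv2.imread('pics/c1.png').astype(int);print('TCP',np.array(pj(cm,o['tool_pos']+[0,0,.026]))*1.5625,np.array(pj(cm,(.632,-.202,.012)))*1.5625)
red=(im[:,:,2]-im[:,:,1])>40; blue=(im[:,:,0]-im[:,:,2])>25
for nm,m in(('red',red),('blue',blue)):
    n,l,st,c=cv2.connectedComponentsWithStats(m.astype(np.uint8))
    for i in range(1,n):
        if st[i,4]>150: print(nm,st[i],c[i].round(),L('c1.png',*c[i],.012))
t=read_camera('top')[:,:,::-1];cv2.imwrite('pics/t3.png',t);cm=camera_model('top');p=fit(t,cm)
r=ana(t,cm,None);q=(r[:,:,2].astype(int)-r[:,:,1])>50;n,l,st,c=cv2.connectedComponentsWithStats(q.astype(np.uint8))
for i in range(1,n):
    if st[i,4]>200:
        ys,xs=np.where(l==i);e=np.linalg.eigh(np.cov(xs,ys));print('stick red',totray(p,(.36+c[i][1]/1000,c[i][0]/1000-.18)),st[i,4],e[1][:,1])
E
```

```text
20.95 [ 0.61824038 -0.18228487  0.09272923] [ 3.14034727e+00 -1.57069735e-03  6.72459694e-01] 0.07365708379951448 [-4.05959213e-01  6.50880893e-01  1.31402998e+00  8.62096912e-04
  1.17484197e+00  4.92046629e-01]
20.95 [ 0.61824038 -0.18228487  0.09272923] [ 3.14034727e+00 -1.57069735e-03  6.72459694e-01] 1.5625
TCP [403.48853756 376.96770747] [442.60228984 304.05533952]
red [  24  246  108   92 4446] [ 74. 295.] [ 0.4982 -0.0252  0.012 ]
red [ 405  287   49   30 1235] [429. 302.] [ 0.6281 -0.1945  0.012 ]
blue [  569     0   231   386 54196] [715. 198.] [ 0.7766 -0.2831  0.012 ]
blue [454 293  36  29 866] [472. 307.] [ 0.6417 -0.2168  0.012 ]
 tray [ 0.499  -0.0067 -0.2589] score 115.04106903076172 stop [0.5285 0.1044]Traceback (most recent call last):
  File "<stdin>", line 10, in <module>
  File "tray.py", line 3, in ana
    x0,y0,x1,y1=box; g=im[y0:y1,x0:x1].astype(int)
    ^^^^^^^^^^^
TypeError: cannot unpack non-iterable NoneType object
```

Emit:
step_arm([
  [0.8, 0.8, -1.1, -2, 0, 0, -0.124],
  [0.8, 1.6, -2.2, -4, 0, 0, -0.124],
  [0.8, 1.6, -2.2, -6, 0, 0, -0.124],
  [0.8, 1.6, -2.2, -6, 0, 0, -0.124],
  [0.8, 1.6, -2.2, -6, 0, 0, -0.124],
])

```text
time: 21.47
tool_pos: [0.6335, -0.2039, 0.0313]
tool_rot: [-3.14, 0.0, 0.552]
contact_force: [-0.1, 0.3, 0.1]
opening: 0.0732
grip_force: 0.0
```

```bash
python3 - <<'E'
from fit import *
o=observe();print(o['time'],o['tool_pos'],o['tool_rot'],o['opening'])
cm=snap('wrist','c2.png');im=cv2.imread('pics/c2.png').astype(int);print('TCP',np.array(pj(cm,o['tool_pos']+[0,0,.026]))*1.5625)
red=(im[:,:,2]-im[:,:,1])>40; blue=(im[:,:,0]-im[:,:,2])>25
m=(red|blue);m[:230]=0;m[500:]=0;m[:,:300]=0;m[:,560:]=0
n,l,st,c=cv2.connectedComponentsWithStats(m.astype(np.uint8));i=1+np.argmax(st[1:,4]);print(st[i],c[i])
ys,xs=np.where(l==i);P=np.float32([L('c2.png',x,y,.010)[:2] for x,y in zip(xs[::5],ys[::5])])*1000
(a,b),wh,ang=cv2.minAreaRect(P);print(a,b,wh,ang)
t=cv2.imread('pics/t3.png');cm=camera_model('top');p=fit(t,cm)
r=ana(t,cm,(0,0,1,1));q=(r[:,:,2].astype(int)-r[:,:,1])>50;n,l,st,c=cv2.connectedComponentsWithStats(q.astype(np.uint8))
for i in range(1,n):
    if st[i,4]>200:
        ys,xs=np.where(l==i);e=np.linalg.eigh(np.cov(xs,ys));print('stick red',totray(p,(.36+c[i][1]/1000,c[i][0]/1000-.18)),st[i,4],e[1][:,1])
E
```

```text
21.4667 [ 0.63346166 -0.2039033   0.03132607] [-3.14033797e+00  2.70264585e-05  5.51871306e-01] 0.07323174980340247
21.4667 [ 0.63346166 -0.2039033   0.03132607] [-3.14033797e+00  2.70264585e-05  5.51871306e-01] 1.5625
TCP [403.4532968  377.04020528]
[ 351  319   61   34 2024] [381.26086957 335.42045455]
627.4180297851562 -195.0241241455078 (16.87690544128418, 28.832000732421875) 31.68634605407715
 tray [ 0.499  -0.0067 -0.2589] score 115.04106903076172 stop [0.5285 0.1044]
stick red [-0.0154 -0.0734] 1348 [-0.20481788  0.9788001 ]
stick red [-0.0174 -0.0311] 1358 [-0.28508974  0.95850083]
stick red [ 0.0146 -0.1336] 1327 [-0.24670725  0.96909005]
```

Emit:
step_arm([
  [0.8, 0, -0.1, -2, 0, 0, 0],
  [0.8, 0, -0.1, -4, 0, 0, 0],
  [0.8, 0, -0.1, -5, 0, 0, 0],
  [0.8, 0, -0.1, -5.45, 0, 0, 0],
  [0.8, 0, -0.1, -5.45, 0, 0, 0],
])

```text
time: 21.93
tool_pos: [0.6343, -0.205, -0.0223]
tool_rot: [3.141, -0.001, 0.551]
contact_force: [0.1, -0.7, -0.4]
opening: 0.0734
grip_force: 0.0
```

Emit:
step_arm([
  [0.4, 0, 0, 0, 0, 0, 0],
  [0.4, 0, 0, 0, 0, 0, 0],
  [0.4, 0, 0, 0, 0, 0, 0],
  [0.4, 0, 0, 0, 0, 0, 0],
  [0.4, 0, 0, 0, 0, 0, 0],
], grip_force=25)

```text
time: 22.35
tool_pos: [0.6349, -0.2055, -0.0214]
tool_rot: [3.139, -0.002, 0.551]
contact_force: [-0.3, 0.1, 4.2]
opening: 0.0517
grip_force: 25.0
```

Emit:
step_arm([
  [0.4, 0, 0, 0, 0, 0, 0],
  [0.4, 0, 0, 0, 0, 0, 0],
])

```text
time: 22.52
tool_pos: [0.6349, -0.2055, -0.0214]
tool_rot: [3.139, -0.002, 0.551]
contact_force: [-1.7, -0.4, 5.6]
opening: 0.0517
grip_force: 25.0
```

Emit:
step_arm([
  [0.4, 0, 0, 1, 0, 0, 0],
  [0.4, 0, 0, 2.5, 0, 0, 0],
  [0.4, 0, 0, 3.5, 0, 0, 0],
  [0.4, -1.5, 1.4, 3.7, 0, 0, 0.1],
  [0.4, -4, 3.7, 3.7, 0, 0, 0.2],
])

```text
time: 22.93
tool_pos: [0.5967, -0.1704, 0.0163]
tool_rot: [3.135, -0.004, 0.753]
contact_force: [-0.3, -0.1, 0.1]
opening: 0.0521
grip_force: 25.0
```

Emit:
step_arm([
  [0.4, -2.5, 2.3, 0, 0, 0, 0.12],
  [0.4, -5, 4.6, 0, 0, 0, 0.24],
  [0.4, -7.5, 6.9, 0, 0, 0, 0.36],
  [0.4, -9.5, 8.8, 0, 0, 0, 0.48],
  [0.4, -11.1, 10.3, 0, 0, 0, 0.562],
])

```text
time: 23.35
tool_pos: [0.4815, -0.0638, 0.0152]
tool_rot: [3.141, -0.002, 1.319]
contact_force: [0.5, -0.2, -0.1]
opening: 0.0519
grip_force: 25.0
```

Emit:
step_arm([
  [0.4, 0, 0, 0, 0, 0, 0],
  [0.4, 0, 0, 0, 0, 0, 0],
])

```text
time: 23.52
tool_pos: [0.4834, -0.0648, 0.0154]
tool_rot: [3.139, -0.001, 1.313]
contact_force: [0.7, -0.5, -0.2]
opening: 0.0518
grip_force: 25.0
```

```bash
python3 - <<'E'
from fit import *
o=observe();print(o['time'],o['tool_pos'],o['tool_rot'],o['opening'],o['grip_force'],o['qpos'][5])
cm=snap('wrist','d1.png');im=cv2.imread('pics/d1.png')
p=(.4988,-.0078,-.2589)
print('tcp in tray',totray(p,o['tool_pos'][:2]))
try: fit(cv2.resize(im,(512,384),interpolation=cv2.INTER_AREA),cm,'wrist')
except Exception as e: print(e)
im=im.astype(int);red=(im[:,:,2]-im[:,:,1])>40;blue=(im[:,:,0]-im[:,:,2])>25
n,l,st,c=cv2.connectedComponentsWithStats((red|blue).astype(np.uint8))
for i in range(1,n):
    if st[i,4]>300: print(st[i],c[i].round(),totray(p,L('d1.png',*c[i],.017)[:2]),totray(p,L('d1.png',*c[i],.047)[:2]))
E
```

```text
23.5167 [ 0.48337883 -0.06482568  0.0153893 ] [ 3.13940708e+00 -1.46990261e-03  1.31284516e+00] 0.05180271583758159 24.999492466449738 -0.0353485367094538
23.5167 [ 0.48337883 -0.06482568  0.0153893 ] [ 3.13940708e+00 -1.46990261e-03  1.31284516e+00] 1.5625
tcp in tray [-0.0003 -0.1741]
wrist tray [ 0.4968 -0.0077 -0.2604] score 213.514892578125 stop [0.5264 0.1034]
[ 260    0  180   15 1830] [356.   5.] [-0.0173 -0.0426] [-0.0146 -0.0519]
[  267    60   179    82 12582] [357. 100.] [-0.0178 -0.0734] [-0.015  -0.0777]
[ 359  231  162   62 9480] [440. 262.] [ 0.0145 -0.1339] [ 0.012  -0.1284]
[ 332  363   82   45 3565] [373. 385.] [-0.0137 -0.189 ] [-0.0116 -0.1743]
[ 415  363   59   45 2521] [444. 385.] [ 0.0176 -0.1891] [ 0.0146 -0.1744]
```

Emit:
step_arm([
  [0.4, 0, 0, -1.2, 0, 0, 0],
  [0.4, 0, 0, -2.4, 0, 0, 0],
  [0.4, 0, 0, -3, 0, 0, 0],
  [0.4, 0, 0, -3.2, 0, 0, 0],
  [0.4, 0, 0, -3.2, 0, 0, 0],
])

```text
time: 23.98
tool_pos: [0.4841, -0.066, -0.0172]
tool_rot: [3.14, -0.001, 1.311]
contact_force: [-0.0, 0.9, -0.4]
opening: 0.0522
grip_force: 25.0
```

Emit:
step_arm([
  [0.4, 0.13, 0.48, 0, 0, 0, 0],
  [0.4, 0.26, 0.97, 0, 0, 0, 0],
  [0.4, 0.38, 1.45, 0, 0, 0, 0],
  [0.4, 0.51, 1.93, 0, 0, 0, 0],
  [0.4, 0.64, 2.42, 0, 0, 0, 0],
])

```text
time: 24.4
tool_pos: [0.49, -0.0404, -0.0173]
tool_rot: [3.14, -0.002, 1.313]
contact_force: [-0.2, 0.0, -0.2]
opening: 0.0519
grip_force: 25.0
```

Emit:
step_arm([
  [0.4, 0.13, 0.48, 0, 0, 0, 0],
  [0.4, 0.26, 0.97, 0, 0, 0, 0],
  [0.4, 0.38, 1.45, 0, 0, 0, 0],
  [0.4, 0.51, 1.93, 0, 0, 0, 0],
  [0.4, 0.64, 2.42, 0, 0, 0, 0],
])

```text
time: 24.82
tool_pos: [0.4963, -0.0164, -0.0173]
tool_rot: [3.14, -0.002, 1.313]
contact_force: [0.3, -0.7, 0.1]
opening: 0.0518
grip_force: 25.2
```

Emit:
step_arm([
  [0.4, 0.08, 0.29, 0, 0, 0, 0],
  [0.4, 0.15, 0.58, 0, 0, 0, 0],
  [0.4, 0.23, 0.87, 0, 0, 0, 0],
  [0.4, 0.31, 1.16, 0, 0, 0, 0],
  [0.4, 0.38, 1.45, 0, 0, 0, 0],
])

```text
time: 25.23
tool_pos: [0.5, -0.0022, -0.0173]
tool_rot: [3.14, -0.001, 1.313]
contact_force: [0.3, -1.2, 0.4]
opening: 0.0517
grip_force: 25.4
```

```bash
cat > st.py <<'E'
from fit import *
o=observe();p=(.4980,-.0078,-.2589)
print(o['time'],o['tool_pos'],o['tool_rot'],o['opening'],o['grip_force'],o['contact_force'],'tcp tray',totray(p,o['tool_pos'][:2]))
snap('wrist','e.png');im=cv2.imread('pics/e.png').astype(int);red=(im[:,:,2]-im[:,:,1])>40
n,l,st,c=cv2.connectedComponentsWithStats(red.astype(np.uint8))
for i in range(1,n):
    if st[i,4]>300: print('w',st[i],totray(p,L('e.png',*c[i],.017)[:2]))
t=read_camera('top')[:,:,::-1];cm=camera_model('top');r=ana(t,cm,(0,0,1,1));q=(r[:,:,2].astype(int)-r[:,:,1])>50;n,l,st,c=cv2.connectedComponentsWithStats(q.astype(np.uint8))
for i in range(1,n):
    if st[i,4]>100:
        ys,xs=np.where(l==i);e=np.linalg.eigh(np.cov(xs,ys));v=e[1][:,1];print('top red',totray(p,(.36+c[i][1]/1000,c[i][0]/1000-.18)),st[i,4],'ang',np.arctan(v[0]/v[1])+.2589)
E
python3 st.py
```

```text
25.2333 [ 0.50002095 -0.00223204 -0.01734526] [ 3.14036099e+00 -1.49234283e-03  1.31253214e+00] 0.05168704502839567 25.35989716358017 [ 0.32207396 -1.20504968  0.42514662] tcp tray [ 0.0005 -0.1091]
25.2333 [ 0.50002095 -0.00223204 -0.01734526] [ 3.14036099e+00 -1.49234283e-03  1.31253214e+00] 1.5625
w [  233   119   214    89 16975] [-0.0197 -0.0315]
w [  248   212   297   196 30972] [-0.0032 -0.0756]
```

Emit:
step_arm([
  [0.4, 0.08, 0.29, 0, 0, 0, 0],
  [0.4, 0.15, 0.58, 0, 0, 0, 0],
  [0.4, 0.23, 0.87, 0, 0, 0, 0],
  [0.4, 0.31, 1.16, 0, 0, 0, 0],
  [0.4, 0.38, 1.45, 0, 0, 0, 0],
])

```text
time: 25.75
tool_pos: [0.5039, 0.0124, -0.0174]
tool_rot: [3.14, -0.001, 1.313]
contact_force: [0.5, 0.4, -1.5]
opening: 0.0519
grip_force: 25.1
```

Emit:
step_arm([
  [0.4, 0.04, 0.15, 0, 0, 0, 0],
  [0.4, 0.08, 0.29, 0, 0, 0, 0],
  [0.4, 0.12, 0.44, 0, 0, 0, 0],
  [0.4, 0.12, 0.44, 0, 0, 0, 0],
])

```text
time: 26.08
tool_pos: [0.5046, 0.0161, -0.0174]
tool_rot: [3.141, -0.001, 1.313]
contact_force: [-1.9, -4.7, 2.2]
opening: 0.052
grip_force: 27.9
```

```bash
python3 st.py
```

```text
26.0833 [ 0.50462911  0.01610135 -0.01739643] [ 3.14091507e+00 -5.58460133e-04  1.31307920e+00] 0.051979871543990024 27.887171281178134 [-1.92136416 -4.65969329  2.22449501] tcp tray [ 0.0003 -0.0902]
26.0833 [ 0.50462911  0.01610135 -0.01739643] [ 3.14091507e+00 -5.58460133e-04  1.31307920e+00] 1.5625
w [  232   128   314   280 47699] [-0.0104 -0.0414]
```

Emit:
step_arm([
  [0.4, 0.02, 0.08, 0, 0, 0, 0],
  [0.4, 0.05, 0.17, 0, 0, 0, 0],
  [0.4, 0.05, 0.17, 0, 0, 0, 0],
])

```text
time: 26.43
tool_pos: [0.5047, 0.0166, -0.0174]
tool_rot: [3.141, 0.001, 1.313]
contact_force: [-4.6, -12.1, 2.9]
opening: 0.0519
grip_force: 31.5
```

Emit:
step_arm([
  [0.4, -0.03, -0.12, 0, 0, 0, 0],
  [0.4, -0.06, -0.22, -0.05, 0, 0, 0],
  [0.4, -0.06, -0.22, -0.05, 0, 0, 0],
  [0.4, -0.06, -0.22, -0.05, 0, 0, 0],
])

```text
time: 26.77
tool_pos: [0.5046, 0.0161, -0.0174]
tool_rot: [3.141, -0.002, 1.312]
contact_force: [-3.1, -1.8, 7.1]
opening: 0.0517
grip_force: 27.7
```

Emit:
step_arm([
  [0.64, 0, 0, 0, 0, 0, 0],
  [0.64, 0, 0, 0, 0, 0, 0],
  [0.64, 0, 0, 0, 0, 0, 0],
  [0.64, 0, 0, 0, 0, 0, 0],
  [0.64, 0, 0, 0, 0, 0, 0],
])

```text
time: 27.18
tool_pos: [0.5047, 0.0159, -0.018]
tool_rot: [3.141, -0.001, 1.313]
contact_force: [-1.9, -4.7, 0.3]
opening: 0.0593
grip_force: 2.2
```

Emit:
step_arm([
  [0.64, -0.05, -0.2, 0.1, 0, 0, 0],
  [0.64, -0.08, -0.3, 0.2, 0, 0, 0],
  [0.64, -0.08, -0.3, 1.5, 0, 0, 0],
  [0.64, -0.08, -0.3, 4, 0, 0, 0],
  [0.64, -0.08, -0.3, 7, 0, 0, 0],
])

```text
time: 27.6
tool_pos: [0.503, 0.0135, 0.0517]
tool_rot: [-3.14, -0.002, 1.313]
contact_force: [0.6, 0.9, 0.2]
opening: 0.059
grip_force: 0.0
```

Emit:
step_arm([
  [0.64, 0, -2, 3, 0, 0, 0],
  [0.64, 0, -5, 6, 0, 0, 0],
  [0.64, 0, -8, 8, 0, 0, 0],
  [0.64, 0, -8, 8, 0, 0, 0],
])

```text
time: 27.93
tool_pos: [0.5074, -0.0716, 0.137]
tool_rot: [3.13, -0.0, 1.31]
contact_force: [1.3, -0.6, 0.2]
opening: 0.0587
grip_force: 0.0
```

```bash
cat > end.py <<'E'
from fit import *
o=observe();print(o['time'],o['tool_pos'])
cm=snap('wrist','g.png');im=cv2.imread('pics/g.png')
p=fit(cv2.resize(im,(512,384),interpolation=cv2.INTER_AREA),cm,'w');q=(.498,-.0078,-.2589)
im=im.astype(int)
# sample the floor-plane brightness/colour along tray y at several tray x, z=.02
c,s=np.cos(q[2]),np.sin(q[2]);
for x in (-.03,-.015,0,.015,.03):
    row=''
    for y in np.arange(0,-.112,-.002):
        P=(q[0]+c*x-s*(y+.115),q[1]+s*x+c*(y+.115),.017); u=np.array(pj(cm,P))*1.5625
        if not(0<=u[0]<799 and 0<=u[1]<599): row+='?';continue
        b,g,r=im[int(u[1]),int(u[0])]; row+='R' if r-g>40 else 'B' if b-r>25 else 'W' if g>140 else '.' if g>85 else '#'
    print('%6.3f'%x,row)
red=(im[:,:,2]-im[:,:,1])>40;n,l,st,cc=cv2.connectedComponentsWithStats(red.astype(np.uint8))
for i in range(1,n):
    if st[i,4]>300:
        ys,xs=np.where(l==i);P=np.float32([L('g.png',a,b,.017)[:2] for a,b in zip(xs[::9],ys[::9])]);T=np.array([totray(q,z) for z in P],np.float32)*1000;(a,b),wh,an=cv2.minAreaRect(T);print(a,b,wh,an)
E
python3 end.py
```

```text
27.9333 [ 0.50743819 -0.07156818  0.13704022]
27.9333 [ 0.50743819 -0.07156818  0.13704022] [ 3.12950897e+00 -2.77179261e-04  1.30994923e+00] 1.5625
w tray [ 0.4993 -0.0085 -0.2569] score 215.50311279296875 stop [0.5285 0.1027]
-0.030 ??RRRRRRRRRRRRR.RRRRRRRRRRR#WWWWWWWWWWWWWWWWWWWWWWWWWWWW
-0.015 ??RRRRRRRRRRRR#.RRRRRRRRRRRR.RRRRRRRRRRRR.RRRRRRRR.WWWWW
 0.000 ??RWRWRWRWRWRR..RRRRRRRRRRRR.RRRRRRRRRRRR.RRRRRRRR.WWWWW
 0.015 ??WWWWWWWWWWWW...WWWWWWWW....RRRRRRRRRRRR.BBBBBBBB.WWWWW
 0.030 ??WWWWWWWWWWWW.WWWWWWWWWWWWW.RRRRRRRRRRRR.WWWWWWWWWWWWWW
-18.543373107910156 -28.401418685913086 (65.65524291992188, 52.13276672363281) 0.12648072838783264
15.130819320678711 -68.48308563232422 (24.381786346435547, 63.86639404296875) 89.120849609375
-10.750001907348633 -90.80000305175781 (28.499996185302734, 16.999988555908203) 0.0
```

Emit:
step_arm([
  [0.64, 2.2, -2.2, 1, 0, 0, -0.1],
  [0.64, 4.4, -4.4, 2, 0, 0, -0.2],
  [0.64, 6.6, -6.6, 2, 0, 0, -0.3],
  [0.64, 8.8, -8.8, 2, 0, 0, -0.4],
  [0.64, 11, -11, 2, 0, 0, -0.5],
])

```text
time: 28.4
tool_pos: [0.6149, -0.1763, 0.1509]
tool_rot: [-3.141, -0.002, 0.809]
contact_force: [0.3, 0.0, 1.3]
opening: 0.0587
grip_force: 0.0
```

```bash
cat > end2.py <<'E'
from fit import *
import sys
n=sys.argv[1];cm=camera_model(n);im=read_camera(n)[:,:,::-1].copy();im=np.mean([im]+[read_camera(n)[:,:,::-1] for _ in range(3)],0).astype(np.uint8)
q=fit(im,cm,n);c,s=np.cos(q[2]),np.sin(q[2])
big=cv2.resize(im,None,fx=4,fy=4,interpolation=cv2.INTER_CUBIC).astype(int)
def at(x,y,z):
    u=np.array(pj(cm,(q[0]+c*x-s*(y+.115),q[1]+s*x+c*(y+.115),z)))*4+1.5
    return big[int(u[1]),int(u[0])] if 0<=u[0]<2047 and 0<=u[1]<1535 else None
for x in (-.035,-.02,-.01,0,.01,.025,.035):
    print('%6.3f'%x,' '.join('??' if (v:=at(x,y,.017)) is None else '%3d'%v[2] for y in np.arange(.006,-.106,-.002)))
Z=[('stop top z.04 x=0',[int(at(0,y,.04)[2]) if at(0,y,.04) is not None else -1 for y in np.arange(.014,-.012,-.001)])];print(Z)
E
python3 end2.py top; python3 end2.py wrist
```

```text
top tray [ 0.4987 -0.0079 -0.2589] score 142.06683349609375 stop [0.5281 0.1033]
-0.035  51  46  50  49  60  84 102 107 105 102 103 103 103 102  99  94  82  80  87  95 101 102 102 102 101 102 107 108  99  81  94 125 151 159 159 158 157 157 158 158 158 152 126 112 115 123 124 124 124 124 124 124 124 124 124 125
-0.020  54  47  45  40  60 101 136 138 140 141 141 141 141 141 135 122  99  93 103 122 140 142 141 141 141 140 138 135 129 103 100 124 147 156 159 161 160 158 157 159 160 153 132 113 113 122 127 126 126 126 127 121 112 110 123 125
-0.010  54  46  45  41  63 103 142 146 147 148 149 147 147 148 145 124 103  93 103 123 142 144 143 145 148 150 148 145 138 109  93 102 121 138 141 140 140 140 141 142 140 132 113 107 117 126 127 127 126 126 127 121 106 103 117 126
 0.000  58  46  45  40  62 117 148 150 148 151 154 153 153 150 144 123 103  94 102 124 144 145 146 145 144 143 142 143 139 112  98 105 123 137 140 140 141 142 143 144 143 135 113 104 105 117 122 120 121 121 123 109  98 105 119 125
 0.010  50  46  45  42  61 107 135 141 142 140 138 138 140 139 135 115  97  92 105 125 142 143 
[... 1833 characters left out ...]
 155 122 175 183 183 183 183 183 183 182 183 178 161 145  94 119  85  86  87  87  88  87  86  85  64 141 153
 0.025  57  58  69 192 196 196 196 196 196 196 196 195 193 185 169 151 125 183 196 196 196 196 196 196 196 195 194 190 175 155 124 144 150 151 150 150 149 151 151 149 143 130 120  87 151 127  68  63  64  60  63  62  61  76 151 152
 0.035  57  58  57 124 104 104 104 105 104 105 106 104 106 126 147 143 120 162 172 135 112 114 112 115 114 130 155 173 171 153 127 168 176 177 177 176 177 177 177 177 177 166 148 111 146 153 153 153 153 153 153 153 154 154 154 154
[('stop top z.04 x=0', [-1, -1, -1, -1, -1, -1, -1, -1, -1, -1, -1, -1, -1, -1, -1, -1, -1, -1, -1, -1, -1, -1, -1, -1, -1, -1])]
```

The row is tight in both cameras. The a/b, b/c and c/eraser boundaries are at about −26, −54 and −80 mm from the stop, and the arm is clear.

```bash
python3 -c "
from cell import *
print(hand_in())"
```

```text
the job is handed in; nothing more can be done
None
```

The job is handed in at about 29 s of the 72 s allowed; no verdict came back. The three sticks lie in a tight row against the stop with the eraser chocking the third, but stick c was knocked over before its first pick-up: the true fingertips were about 26 mm higher than reported. I then picked it up off the desk, tilted it cap-up, laid it down, let go and took it afresh.

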